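# Unstack the battery modules onto their charging docks

### The job

The test bench's four battery modules were left in a stack: take it apart from the top down, one module at a time, and put each on the charging dock of its own colour, lying flat, centred on the black pad and lined up with it (either way round). Set the modules down, do not drop or tip them, and leave the multimeter and the white bottle where they are.

Things in the scene. Friction and masses are not known exactly. Their poses are not given: they have to be found in the camera images.
- power_module: Blue battery module, a rigid box 180 mm long, 60 mm wide, 36 mm high, about 0.5 kg; the largest; the bottom of the stack, its 180 mm length carrying the green and the yellow module side by side. Origin: centre of its underside. x: along the length, y: across the width, z: up. Either way round is the same.
- amp_module: Green battery module, a rigid box 64 mm long, 52 mm wide, 32 mm high, about 0.22 kg; stands on one end of the blue module (its centre about 45 mm from the blue module's centre; which end varies). Origin: centre of its underside. x: along the length, y: across the width, z: up. Either way round is the same.
- relay_module: Yellow battery module, a rigid box 64 mm long, 52 mm wide, 32 mm high, about 0.22 kg; stands on the other end of the blue module (its centre about 45 mm from the blue module's centre; which end varies). Origin: centre of its underside. x: along the length, y: across the width, z: up. Either way round is the same.
- meter_module: Red battery module, a rigid box 86 mm long, 46 mm wide, 34 mm high, about 0.2 kg; has a small dark screen on top; lies on top of the stack, bridging the green and the yellow module. Origin: centre of its underside. x: along the length, y: across the width, z: up. Either way round is the same.
- power_dock: Blue charging dock, fixed: a flat plate 210 mm by 90 mm, 10 mm thick, with a black pad in the middle on which the blue module lies flat, and a blue block (22 mm thick, 28 mm high above the table, as wide as the plate) at the +x end, its inner face 15 mm beyond the end of a centred module. Origin: the centre of the pad, but at the height of the plate's underside, on the table; so the module's underside ends 10 mm above the origin. x: along the length, z: up.
- amp_dock: Green charging dock, fixed: a flat plate 94 mm by 82 mm, 10 mm thick, with a black pad in the middle on which the green module lies flat, and a green block (22 mm thick, 28 mm high above the table, as wide as the plate) at the +x end, its inner face 15 mm beyond the end of a centred module. Origin: the centre of the pad, but at the height of the plate's underside, on the table; so the module's underside ends 10 mm above the origin. x: along the length, z: up.
- relay_dock: Yellow charging dock, fixed: a flat plate 94 mm by 82 mm, 10 mm thick, with a black pad in the middle on which the yellow module lies flat, and a yellow block (22 mm thick, 28 mm high above the table, as wide as the plate) at the +x end, its inner face 15 mm beyond the end of a centred module. Origin: the centre of the pad, but at the height of the plate's underside, on the table; so the module's underside ends 10 mm above the origin. x: along the length, z: up.
- meter_dock: Red charging dock, fixed: a flat plate 116 mm by 76 mm, 10 mm thick, with a black pad in the middle on which the red module lies flat, and a red block (22 mm thick, 28 mm high above the table, as wide as the plate) at the +x end, its inner face 15 mm beyond the end of a centred module. Origin: the centre of the pad, but at the height of the plate's underside, on the table; so the module's underside ends 10 mm above the origin. x: along the length, z: up.
- multimeter: Bystander, leave it alone: black hand-held multimeter lying on its back, 150 x 80 mm, 41 mm high at its grey dial, green display. Origin: centre of its underside, x along its length.
- wash_bottle: Bystander, leave it alone: white bottle with a black cap, 64 mm in diameter, 150 mm high, standing. Origin: centre of its underside, z up.

How it is judged:
At the end, for the whole second after the job is handed in: each of the four modules lies flat and released on the dock of its own colour, its centre within 14 mm of the pad's centre (horizontally), its length within 0.25 rad of the dock's, its underside within 4 mm of the pad's height, upright and at rest (horizontal distance between power_module and power_dock below 0.014 m and angle between the x axis of power_module and the x axis of power_dock, either way round below 0.25 rad and angle between each of power_module, amp_module, relay_module, meter_module's own z axis and vertical below 0.05 rad and z of power_module in the frame of power_dock between 0.006 and 0.014 m and linear speed of each of power_module, amp_module, relay_module, meter_module below 0.02 m/s and horizontal distance between amp_module and amp_dock below 0.014 m and angle between the x axis of amp_module and the x axis of amp_dock, either way round below 0.25 rad and z of amp_module in the frame of amp_dock between 0.006 and 0.014 m and horizontal distance between relay_module and relay_dock below 0.014 m and angle between the x axis of relay_module and the x axis of relay_dock, either way round below 0.25 rad and z of relay_module in the frame of relay_dock between 0.006 and 0.014 m and horizontal distance between meter_module and meter_dock below 0.014 m and angle between the x axis of meter_module and the x axis of meter_dock, either way round below 0.25 rad and z of meter_module in the frame of meter_dock between 0.006 and 0.014 m); the robot touches nothing.
It fails at once if the multimeter or the bottle is pushed more than 30 mm away or knocked over ((distance of multimeter from where it was at the start of the episode above 0.03 m or angle between multimeter's own z axis and vertical above 0.5 rad) or (distance of wash_bottle from where it was at the start of the episode above 0.03 m or angle between wash_bottle's own z axis and vertical above 0.5 rad)).
It fails at once if a module is carried off (more than 50 mm) with another still standing on it ((distance of amp_module from where it was at the start of the episode above 0.05 m and distance between amp_module and meter_module below 0.07 m and z of meter_module in the frame of amp_module above 0.02 m) or (distance of relay_module from where it was at the start of the episode above 0.05 m and distance between relay_module and meter_module below 0.07 m and z of meter_module in the frame of relay_module above 0.02 m) or (distance of power_module from where it was at the start of the episode above 0.05 m and distance between power_module and amp_module below 0.07 m and z of amp_module in the frame of power_module above 0.02 m) or (distance of power_module from where it was at the start of the episode above 0.05 m and distance between power_module and relay_module below 0.07 m and z of relay_module in the frame of power_module above 0.02 m)).
It fails at once if a module falls (faster than 0.6 m/s with no finger on it, a drop of some 20 mm) or is tipped more than 0.6 rad (((linear speed of power_module above 0.6 m/s and contact force between power_module and the fingers below 0.01 N) or angle between power_module's own z axis and vertical above 0.6 rad) or ((linear speed of amp_module above 0.6 m/s and contact force between amp_module and the fingers below 0.01 N) or angle between amp_module's own z axis and vertical above 0.6 rad) or ((linear speed of relay_module above 0.6 m/s and contact force between relay_module and the fingers below 0.01 N) or angle between relay_module's own z axis and vertical above 0.6 rad) or ((linear speed of meter_module above 0.6 m/s and contact force between meter_module and the fingers below 0.01 N) or angle between meter_module's own z axis and vertical above 0.6 rad)).
It also fails if it takes over 120 s, if anything falls off the work surface, if the arm or the gripper's body presses on something with over 40 N, if the wrist force passes 120 N, or if a joint passes its speed limit or range.

### The arm

A 7-joint arm with a two-finger parallel gripper is mounted at the origin on the work surface. World frame = base frame: x ahead of the robot, y to its left, z up, the work surface at z = 0. Lengths are in m, angles in rad, forces in N, time in s.
With the tool pointing down it reaches from about 0.4 to 0.875 m from the base axis. Payload 19.3 kg.
Tool frame: the origin (TCP) lies midway between the tips of the shut fingers; the grasp point (between the pads) lies bot.grip_point_offset behind it (bot.grip_point_offset is the distance from the TCP to the grasp point, in m); z points along the fingers, y is the direction in which the jaws open and shut (so a half turn about z gives the same grasp; the last joint's range is limited). The gripper opens to 85 mm and grips with 20 to 120 N. Pads are 22 mm wide; open, the fingers measure 114 mm over their backs; the gripper's body (76 mm by 85 mm) begins 54 mm behind the grasp point. The pads swing forward as they close: fully open they stand 13 mm farther back than shut.
Start: joints at [1.257, 0.521, -0.036, 1.599, 0.021, 1.021, -0.113], TCP at [0.151, -0.607, 0.231] pointing down, gripper open.
Joint ranges: [-2.91, 2.91], [-0.3, 2.13], [-1.5, 1.42], [0.17, 2.43], [-1.26, 4.41], [0.16, 1.93], [-2.52, 2.52]. Speed limits (rad/s): [1.89, 1.89, 2.39, 2.39, 3.01, 3.01, 3.01].

### API

Orientations are given as [roll, pitch, yaw] about the fixed x, y, z axes, in that order (R = Rz(yaw) Ry(pitch) Rx(roll)).
In Python, from workcell import bot gives the robot as it stands.
- The arm moves only by the tool servo_tool, never from a script. Its argument "rows" is a list that holds one entry, the list of rows, each a list of 6 numbers: the shift along the tool's x, y, z in cm, then the turn, a rotation vector about the tool's x, y, z in degrees. A call has 1 to 5 rows; each row shifts and turns the commanded pose from where the row before left it, along the tool's axes as they then stand; what a row does not reach is not made up. A row lasts 1/8 s, in which the tool goes at most 62.5 mm and 10.7 degrees, less where a joint would pass 70% of its speed; a pose out of reach is approached as far as the arm can. A call is refused whole if a number of a shift passes 6.25 or a number of a turn 10.7, either way. A call with a gripper value outside its range is refused whole. "grip" is the opening, from -1 (shut) to 1 (fully open), so that 0 is half open, set as the call begins (left out, the last holds). The fingers move at their own pace and stop on an object; "squeeze" is the grip in N (left out, the last holds). Time passes only in rows, so rows that do not move let the fingers close. It gives the time, the measured TCP pose, the force and the opening at its end, in the units of the state.
- bot.observe(): the state, without advancing time (a new reading comes with each control period).
- bot.grab_frame(name): name is "scene" or "top" or "wrist"; returns a dict with "image" (480x640x3 uint8, red, green, blue), "K" (3x3 intrinsics, pixels), "R" (3x3) and "t" (3): a world point X has camera coordinates R X + t; the wrist camera has in their place "mount" (4x4, takes a point from camera to tool coordinates, whose origin is the TCP and whose axes are the flange's). Camera axes: x right, y down, z forward; pixel columns grow to the right and rows downward; lengths in m; the calibration is good to about 2 mm. The wrist camera is an equidistant fisheye: a pixel r from the principal point sees the ray r / f radians off the axis. A picture is of the moment at which its call begins: read the wrist's pose just before it. There is no depth.
- bot.job_done(): hands the job in, once; it reports no verdict.
The state is a dict: "clock": time; "qpos": joint angles; "qd": joint speeds; "joint_efforts": joint torques, N m; "position": TCP position; "tool_rot": TCP orientation; "force": force on the tool from outside, world axes, zero at the start; "moment": the same for the moment, N m; "grip_width": finger opening in m.
Only numpy, scipy, OpenCV 4.12 (cv2) and the standard library are available. Lean on these libraries where they do the work, as an engineer would, in place of code of your own. Each camera call takes 0.05 s, during which the arm holds its last target.

## Working session

There is one attempt and no reset: what is moved stays moved. The work goes in short steps, Python scripts to look and compute and a tool call to move; the robot and the scene stay as the last step left them, time stands still between calls to the robot, and variables do not carry over. Pictures are saved under pics/ and viewed, and the job is handed in when it is done.

Besides the shell and the picture viewer there is one more tool, called after "Call:" by a JSON object that holds its "api" and its "payload", one argument or row to a line. servo_tool: Moves the arm, as the interface text tells. Its arguments: {"type":"object","properties":{"rows":{"type":"array"},"grip":{"type":"number"},"squeeze":{"type":"number"}},"required":["rows"]}

```bash
mkdir -p pics
python3 - <<'E'
from workcell import bot
import cv2
s=bot.observe(); print({k:s[k] for k in("clock","position","tool_rot","grip_width","force")}, bot.grip_point_offset)
for n in("scene","top","wrist"):
    f=bot.grab_frame(n); cv2.imwrite(f"pics/{n}0.png",cv2.cvtColor(f["image"],cv2.COLOR_RGB2BGR)); print(n,{k:v for k,v in f.items() if k!="image"})
E
```

```text
{'clock': 0.0, 'position': array([ 0.15074404, -0.60618524,  0.2307193 ]), 'tool_rot': array([-3.14040852e+00,  4.87166112e-05,  2.43752659e-01]), 'grip_width': 0.08583021631898065, 'force': array([ 0.03878583,  0.47129325, -0.32938966])} 0.0187
scene {'K': array([[455.06397745,   0.        , 314.72652585],
       [  0.        , 455.06397745, 238.04084843],
       [  0.        ,   0.        ,   1.        ]]), 'R': array([[-0.80520198,  0.59292334,  0.0095755 ],
       [ 0.34572072,  0.48249278, -0.80478438],
       [-0.48179555, -0.64470352, -0.59349003]]), 't': array([ 0.40784667, -0.13483893,  1.49747944])}
top {'K': array([[538.49732711,   0.        , 314.90041344],
       [  0.        , 538.49732711, 244.7241681 ],
       [  0.        ,   0.        ,   1.        ]]), 'R': array([[ 0.00110336, -0.99970199,  0.02438665],
       [-0.99521654, -0.00348003, -0.09763155],
       [ 0.09768732, -0.02416228, -0.9949238 ]]), 't': array([-0.0177816 ,  0.52643815,  1.37693074])}
wrist {'K': array([[371.64829954,   0.        , 320.63140186],
       [  0.        , 371.64829954, 234.40385458],
       [  0.        ,   0.        ,   1.        ]]), 'mount': array([[-1.43874067e-03, -9.63189980e-01, -2.68817766e-01,
         6.81990183e-02],
       [ 9.99998954e-01, -1.42505234e-03, -2.46051571e-04,
         3.53974410e-04],
       [-1.46084978e-04, -2.68817839e-01,  9.63191024e-01,
        -1.42852360e-01],
       [ 0.00000000e+00,  0.00000000e+00,  0.00000000e+00,
         1.00000000e+00]])}
```

View pics/top0.png

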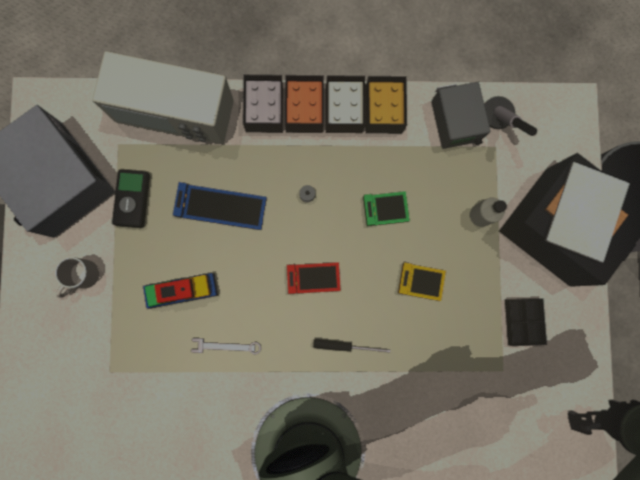

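View pics/scene0.png

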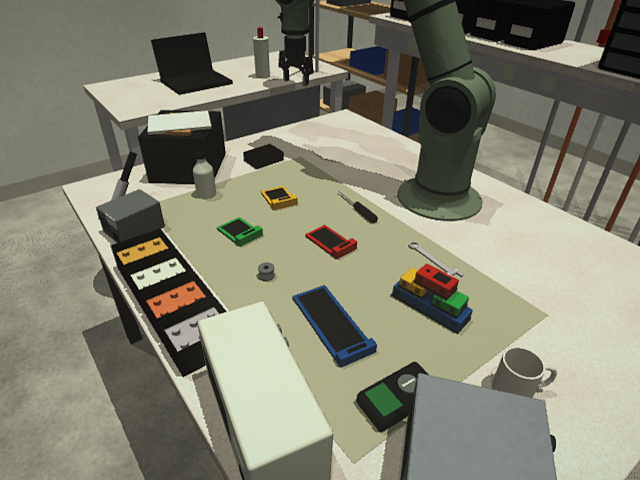

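View pics/wrist0.png

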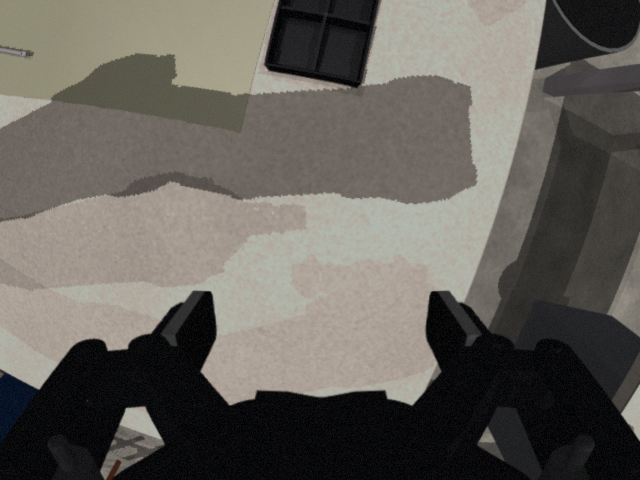

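```bash
cat > h.py <<'E'
from workcell import bot
import cv2, numpy as np
def top(name=None):
    f=bot.grab_frame("top")
    if name: cv2.imwrite(name,cv2.cvtColor(f["image"],cv2.COLOR_RGB2BGR))
    return f
def back(f,uv,z):
    uv=np.atleast_2d(uv).astype(float)
    d=np.c_[(uv-[f["K"][0,2],f["K"][1,2]])/f["K"][0,0],np.ones(len(uv))]@f["R"]
    c=-f["R"].T@f["t"]; s=(z-c[2])/d[:,2]
    return (c+s[:,None]*d)[:,:2]
def wback(st,f,uv,z):
    from scipy.spatial.transform import Rotation as Ro
    R=Ro.from_euler('xyz',st["tool_rot"]).as_matrix(); M=f["mount"]
    uv=np.atleast_2d(uv).astype(float)-[f["K"][0,2],f["K"][1,2]]
    r=np.linalg.norm(uv,axis=1); th=r/f["K"][0,0]
    d=np.c_[uv/np.maximum(r,1e-9)[:,None]*np.sin(th)[:,None],np.cos(th)]
    d=d@(R@M[:3,:3]).T; c=R@M[:3,3]+st["position"]
    s=(z-c[2])/d[:,2]
    return (c+s[:,None]*d)[:,:2]
def rect(P):
    # min area rect in world mm
    (c,(w,h),a)=cv2.minAreaRect((P*1000).astype(np.float32))
    b=cv2.boxPoints((c,(w,h),a)); e=[b[1]-b[0],b[2]-b[1]]; e=max(e,key=np.linalg.norm)
    return np.round(c,1),np.round(sorted((w,h)),1),round(np.degrees(np.arctan2(e[1],e[0]))%180,1)
E
python3 - <<'E'
from h import *
f=top(); im=f["image"]
big=lambda x0,y0,x1,y1,k:cv2.resize(cv2.cvtColor(im[y0:y1,x0:x1],cv2.COLOR_RGB2BGR),None,fx=k,fy=k,interpolation=cv2.INTER_CUBIC)
cv2.imwrite("pics/c_stack.png",big(130,260,230,320,8))
hsv=cv2.cvtColor(im,cv2.COLOR_RGB2HSV).astype(int)
H,S,V=hsv[...,0],hsv[...,1],hsv[...,2]
roi=np.zeros(H.shape,bool); roi[170:320,135:470]=True
rng={"red":(H<8)|(H>170),"yellow":(H>18)&(H<28),"green":(H>45)&(H<80),"blue":(H>100)&(H<125)}
for n,m in rng.items():
    m=(m&(S>110)&(V>50)&roi).astype(np.uint8)
    k,l,st,ce=cv2.connectedComponentsWithStats(m)
    for i in range(1,k):
        if st[i,4]>60:
            ys,xs=np.where(l==i); z=0.010
            print(n,st[i],ce[i].round(1), rect(back(f,np.c_[xs,ys],z)))
# pads: dark inside
boxes={"blue":(185,180,268,232),"green":(375,190,408,224),"red":(297,262,342,294),"yellow":(412,262,446,300)}
for n,(x0,y0,x1,y1) in boxes.items():
    m=np.zeros(H.shape,np.uint8); m[y0:y1,x0:x1]=(V[y0:y1,x0:x1]<60)
    k,l,st,ce=cv2.connectedComponentsWithStats(m); i=1+np.argmax(st[1:,4])
    ys,xs=np.where(l==i); print("pad",n,st[i], rect(back(f,np.c_[xs,ys],.010)), back(f,ce[i],.010))
E
```

```text
red [287 262  54  32 745] [310.  277.9] (array([441.4, -12.3]), array([ 74.9, 137.7]), np.float32(93.3))
red [155 279  38  24 575] [174.8 290.3] (array([407.3, 350. ]), array([51.9, 91.4]), np.float32(100.7))
yellow [398 262  48  39 780] [418.9 281. ] (array([ 432.7, -298.1]), array([ 84.3, 115.7]), np.float32(79.5))
yellow [191 275  19  23 333] [200.3 285.7] (array([419.9, 281.4]), array([41.3, 55.2]), np.float32(9.7))
green [364 192  45  33 509] [381.9 209. ] (array([ 627.1, -205.8]), array([ 80.4, 111.3]), np.float32(96.0))
green [145 285  13  22 189] [150.5 295.4] (array([394.4, 409. ]), array([23.8, 54.8]), np.float32(14.1))
blue [174 183  12  33 151] [180.1 199.7] (array([647.8, 340.4]), array([19.5, 86.4]), np.float32(171.7))
blue [183 186  83  43 499] [223.1 208.4] (array([627.7, 223.6]), array([ 85.1, 207.3]), np.float32(81.4))
blue [209 274   7  22  69] [212.1 284.4] (array([423.6, 250.9]), array([10.8, 55.2]), np.float32(7.5))
pad blue [ 187  189   75   36 1902] (array([628.3, 223.3]), array([ 70.6, 190.2]), np.float32(81.4)) [[0.6282197  0.22341902]]
pad green [376 196  29  24 587] (array([ 628.1, -217.1]), array([59.1, 71.1]), np.float32(96.6)) [[ 0.62807201 -0.21704263]]
pad red [300 267  36  22 700] (array([442.1, -23.7]), array([52.4, 91.4]), np.float32(93.7)) [[ 0.44201461 -0.02366153]]
pad yellow [412 270  29  26 585] (array([ 430.1, -309. ]), array([58.2, 69.7]), np.float32(80.0)) [[ 0.42993751 -0.30899724]]
```

View pics/c_stack.png

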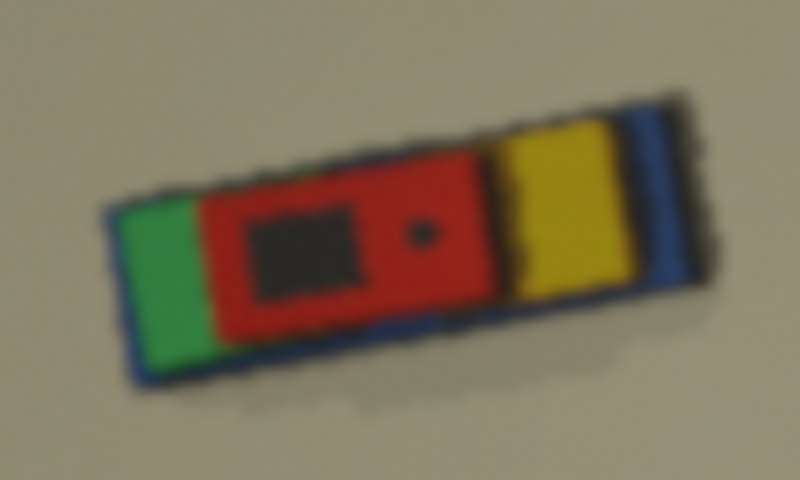

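```bash
cat >> h.py <<'E'
def plan(x,y,z,yawdeg,n=5,st=None):
    st=st or bot.observe(); p=np.array(st["position"]); yw=st["tool_rot"][2]
    dy=(np.radians(yawdeg)-yw+np.pi)%(2*np.pi)-np.pi; T=np.array([x,y,z])
    print("clk %.2f pos %s rpy %s w %.1f F %s"%(st["clock"],np.round(p*1000,1),np.round(np.degrees(st["tool_rot"]),1),st["grip_width"]*1000,np.round(st["force"],1)))
    d=(T-p)/n
    for i in range(n):
        a=yw+dy*i/n; ex=np.array([np.cos(a),np.sin(a),0]); ey=np.array([np.sin(a),-np.cos(a),0])
        print([round(100*float(v),2) for v in (d@ex,d@ey,-d[2])],"turn z",round(float(-np.degrees(dy)/n),2))
E
python3 - <<'E'
from h import *
f=top(); im=f["image"]
hsv=cv2.cvtColor(im,cv2.COLOR_RGB2HSV).astype(int);H,S,V=hsv[...,0],hsv[...,1],hsv[...,2]
m=(((H<8)|(H>170))&(S>110)&(V>50)); m[:, :140]=0; m[:,240:]=0;m[:250]=0
ys,xs=np.where(m); print("red",rect(back(f,np.c_[xs,ys],.102)))
# hand corners blue underside/top from 8x crop: blue top corners (z .036)
c=np.array([[107,210],[138,388],[686,98],[700,280]])/8+[130,260]-.5
print(back(f,c,.036), back(f,c[:2],.036).mean(0))
plan(.45,-.25,.25,55,10)
E
```

```text
red (array([406.1, 328.1]), array([48.9, 86. ]), np.float32(100.4))
[[0.41894409 0.42192619]
 [0.36264563 0.41035886]
 [0.45502012 0.23900322]
 [0.39698131 0.23344716]] [0.39079486 0.41614252]
clk 0.25 pos [ 150.8 -606.4  231.1] rpy [-180.    0.   14.] w 85.2 F [ 0.2 -0.4 -0.3]
[3.76, -2.74, -0.19] turn z -4.1
[3.95, -2.46, -0.19] turn z -4.1
[4.12, -2.17, -0.19] turn z -4.1
[4.26, -1.87, -0.19] turn z -4.1
[4.38, -1.56, -0.19] turn z -4.1
[4.48, -1.24, -0.19] turn z -4.1
[4.56, -0.92, -0.19] turn z -4.1
[4.62, -0.59, -0.19] turn z -4.1
[4.65, -0.26, -0.19] turn z -4.1
[4.65, 0.07, -0.19] turn z -4.1
```

Call:
{"api": "servo_tool", "payload": {
  "rows": [
    [[3.8,-2.7,-0.2,0,0,-4.1],[3.9,-2.5,-0.2,0,0,-4.1],[4.1,-2.2,-0.2,0,0,-4.1],[4.3,-1.9,-0.2,0,0,-4.1],[4.4,-1.6,-0.2,0,0,-4.1]]
  ],
  "grip": 1
}}

```text
clock: 0.88
position: [0.3011, -0.4261, 0.2414]
tool_rot: [3.141, 0.0, 0.604]
force: [1.3, -0.6, 0.5]
grip_width: 0.0852
```

Call:
{"api": "servo_tool", "payload": {
  "rows": [
    [[4.5,-1.2,-0.2,0,0,-4.1],[4.6,-0.9,-0.2,0,0,-4.1],[4.6,-0.6,-0.2,0,0,-4.1],[4.6,-0.3,-0.2,0,0,-4.1],[4.6,0.1,-0.2,0,0,-4.1]]
  ]
}}

```text
clock: 1.5
position: [0.4506, -0.2488, 0.2515]
tool_rot: [3.141, 0.0, 0.962]
force: [-0.1, -0.8, 0.0]
grip_width: 0.0856
```

Run:
```python
from h import *
plan(.406,.326,.25,100,14)
```

```text
clk 1.50 pos [ 450.6 -248.8  251.5] rpy [180.    0.   55.1] w 85.6 F [-0.1 -0.8  0. ]
[3.19, -2.61, 0.01] turn z -3.21
[3.33, -2.43, 0.01] turn z -3.21
[3.46, -2.24, 0.01] turn z -3.21
[3.58, -2.04, 0.01] turn z -3.21
[3.69, -1.84, 0.01] turn z -3.21
[3.78, -1.63, 0.01] turn z -3.21
[3.87, -1.41, 0.01] turn z -3.21
[3.94, -1.2, 0.01] turn z -3.21
[4.0, -0.97, 0.01] turn z -3.21
[4.05, -0.75, 0.01] turn z -3.21
[4.09, -0.52, 0.01] turn z -3.21
[4.11, -0.29, 0.01] turn z -3.21
[4.12, -0.06, 0.01] turn z -3.21
[4.11, 0.17, 0.01] turn z -3.21
```

Call:
{"api": "servo_tool", "payload": {
  "rows": [
    [[3.2,-2.6,0,0,0,-3.2],[3.3,-2.4,0,0,0,-3.2],[3.5,-2.2,0,0,0,-3.2],[3.6,-2.0,0,0,0,-3.2],[3.7,-1.8,0,0,0,-3.2]]
  ]
}}

```text
clock: 2.12
position: [0.4358, -0.0435, 0.2514]
tool_rot: [3.141, 0.0, 1.24]
force: [0.6, -0.6, -0.3]
grip_width: 0.0852
```

Call:
{"api": "servo_tool", "payload": {
  "rows": [
    [[3.8,-1.6,0,0,0,-3.2],[3.9,-1.4,0,0,0,-3.2],[3.9,-1.2,0,0,0,-3.2],[4.0,-1.0,0,0,0,-3.2],[4.0,-0.8,0,0,0,-3.2]]
  ]
}}

```text
clock: 2.75
position: [0.4202, 0.1613, 0.2514]
tool_rot: [3.141, 0.0, 1.519]
force: [0.6, -0.9, 0.7]
grip_width: 0.0854
```

Call:
{"api": "servo_tool", "payload": {
  "rows": [
    [[4.1,-0.5,0,0,0,-3.2],[4.1,-0.3,0,0,0,-3.2],[4.1,-0.1,0,0,0,-3.2],[4.1,0.2,0,0,0,-3.3],[0,0,0,0,0,0]]
  ]
}}

```text
clock: 3.38
position: [0.4073, 0.3268, 0.2512]
tool_rot: [-3.141, -0.002, 1.747]
force: [-1.2, 0.3, -0.4]
grip_width: 0.0853
```

```bash
cat >> h.py <<'E'
def wrist(name):
    st=bot.observe(); f=bot.grab_frame("wrist"); cv2.imwrite(name,cv2.cvtColor(f["image"],cv2.COLOR_RGB2BGR)); return st,f
RNG={"red":lambda H:(H<8)|(H>170),"yellow":lambda H:(H>18)&(H<28),"green":lambda H:(H>45)&(H<80),"blue":lambda H:(H>100)&(H<125)}
def wseg(st,f,col,z,Smin=110,Vmin=40):
    hsv=cv2.cvtColor(f["image"],cv2.COLOR_RGB2HSV).astype(int);H,S,V=hsv[...,0],hsv[...,1],hsv[...,2]
    m=(RNG[col](H)&(S>Smin)&(V>Vmin)).astype(np.uint8)
    k,l,s,ce=cv2.connectedComponentsWithStats(m)
    for i in range(1,k):
        if s[i,4]>300:
            ys,xs=np.where(l==i); print(col,s[i],rect(wback(st,f,np.c_[xs,ys],z)))
E
python3 - <<'E'
from h import *
st,f=wrist("pics/w1.png")
print(np.round(st["position"]*1000,1),np.degrees(st["tool_rot"]).round(1))
wseg(st,f,"red",.102)
wseg(st,f,"green",.068);wseg(st,f,"yellow",.068);wseg(st,f,"blue",.036)
E
```

```text
[407.3 326.8 251.2] [-1.800e+02 -1.000e-01  1.001e+02]
red [ 293  160   58  105 4443] (array([407.4, 330.7]), array([45.4, 86.3]), np.float32(100.1))
green [ 564  107   39   61 1457] (array([663. , 454.8]), array([42.7, 53.9]), np.float32(85.6))
green [ 292  122   61   71 2239] (array([400.9, 372.6]), array([51.5, 62.5]), np.float32(102.4))
yellow [ 296  244   55   43 1213] (array([419. , 274.1]), array([42. , 50.6]), np.float32(11.5))
blue [292 110  61  29 783] (array([395.3, 402.9]), array([27.1, 57.2]), np.float32(10.1))
blue [ 455  209  102  127 2641] (array([625.2, 281.2]), array([ 99.1, 137. ]), np.float32(80.6))
blue [417 347  23  31 316] (array([565.4, 157. ]), array([25.6, 49.2]), np.float32(120.8))
```

View pics/w1.png

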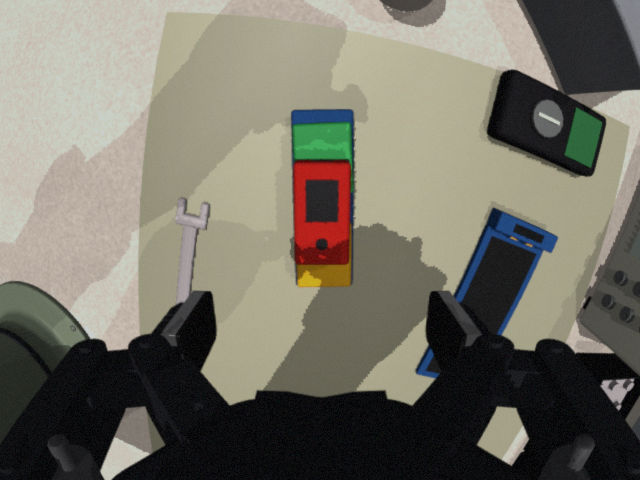

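Call:
{"api": "servo_tool", "payload": {
  "rows": [
    [[0.4,0,4,0,0,0],[0,0,5,0,0,0],[0,0,4,0,0,0],[0,0,3,0,0,0],[0,0,2,0,0,0]]
  ]
}}

```text
clock: 4.05
position: [0.4078, 0.3264, 0.07]
tool_rot: [-3.141, 0.001, 1.741]
force: [0.1, -0.0, 0.1]
grip_width: 0.0851
```

Call:
{"api": "servo_tool", "payload": {
  "rows": [
    [[0,0,0,0,0,0],[0,0,0,0,0,0],[0,0,0,0,0,0],[0,0,0,0,0,0],[0,0,0,0,0,0]]
  ],
  "grip": -1,
  "squeeze": 40
}}

```text
clock: 4.68
position: [0.4083, 0.328, 0.0724]
tool_rot: [3.14, -0.0, 1.742]
force: [-1.0, -2.6, 8.4]
grip_width: 0.0454
```

Run:
```python
from h import *
st,f=wrist("pics/w2.png")
plan(.407,.33,.071,100,1,st)
```

```text
clk 4.67 pos [408.3 328.   72.4] rpy [179.9  -0.   99.8] w 45.4 F [-1.  -2.6  8.4]
[0.22, -0.1, 0.14] turn z -0.17
```

View pics/w2.png

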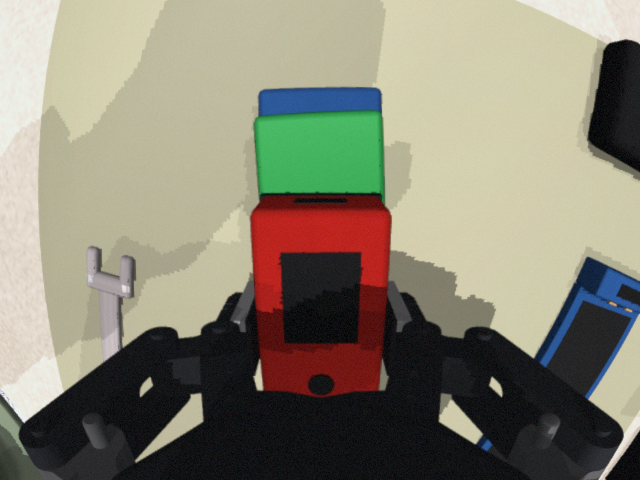

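Call:
{"api": "servo_tool", "payload": {
  "rows": [
    [[0,0,-0.5,0,0,0],[0,0,-2,0,0,0],[0,0,-3,0,0,0],[0,0,-3,0,0,0],[0,0,0,0,0,0]]
  ]
}}

```text
clock: 5.35
position: [0.4085, 0.3287, 0.1586]
tool_rot: [3.138, -0.002, 1.743]
force: [-0.4, 0.9, -2.0]
grip_width: 0.0453
```

Run:
```python
from h import *
st,f=wrist("pics/w3.png")
plan(.442,-.02,.12,93.6,12,st)
z=st["position"][2]+.030
wseg(st,f,"red",z);wseg(st,f,"green",.068);wseg(st,f,"yellow",.068);wseg(st,f,"blue",.036)
```

```text
clk 5.35 pos [408.5 328.7 158.6] rpy [ 1.798e+02 -1.000e-01  9.980e+01] w 45.3 F [-0.4  0.9 -2. ]
[-2.91, -0.22, 0.32] turn z 0.52
[-2.91, -0.2, 0.32] turn z 0.52
[-2.91, -0.17, 0.32] turn z 0.52
[-2.92, -0.14, 0.32] turn z 0.52
[-2.92, -0.12, 0.32] turn z 0.52
[-2.92, -0.09, 0.32] turn z 0.52
[-2.92, -0.06, 0.32] turn z 0.52
[-2.92, -0.04, 0.32] turn z 0.52
[-2.92, -0.01, 0.32] turn z 0.52
[-2.92, 0.02, 0.32] turn z 0.52
[-2.92, 0.04, 0.32] turn z 0.52
[-2.92, 0.07, 0.32] turn z 0.52
red [  251   195   140   203 18145] (array([406.5, 338.4]), array([44.9, 78.1]), np.float32(99.9))
green [ 617  106   23   72 1117] (array([649.7, 453. ]), array([33.6, 52.5]), np.float32(86.4))
green [ 278  120   83   74 5889] (array([399. , 380.7]), array([46.5, 51.1]), np.float32(10.7))
blue [ 278  103   83   32 1392] (array([394.5, 407.3]), array([21.4, 58.9]), np.float32(6.7))
blue [ 485  229  119  134 3400] (array([622. , 292.6]), array([102.8, 117.1]), np.float32(79.5))
blue [438 394  39  34 443] (array([573.8, 156. ]), array([27.5, 69.6]), np.float32(137.5))
```

View pics/w3.png

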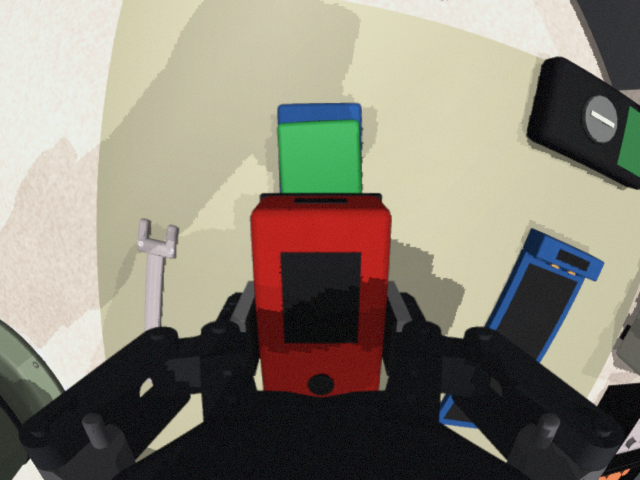

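Call:
{"api": "servo_tool", "payload": {
  "rows": [
    [[-2,-0.2,0.3,0,0,0.5],[-2.9,-0.2,0.3,0,0,0.5],[-2.9,-0.2,0.3,0,0,0.5],[-3,-0.1,0.3,0,0,0.5],[-3,-0.1,0.3,0,0,0.5]]
  ]
}}

```text
clock: 6.02
position: [0.4203, 0.1882, 0.1404]
tool_rot: [-3.14, 0.001, 1.698]
force: [0.2, 0.5, -2.3]
grip_width: 0.0451
```

Call:
{"api": "servo_tool", "payload": {
  "rows": [
    [[-3,-0.1,0.3,0,0,0.5],[-3,-0.1,0.3,0,0,0.5],[-3,0,0.3,0,0,0.5],[-3,0,0.3,0,0,0.5],[-3,0,0.3,0,0,0.5]]
  ]
}}

```text
clock: 6.65
position: [0.4346, 0.0392, 0.1255]
tool_rot: [-3.14, 0.0, 1.655]
force: [0.0, 0.6, -2.2]
grip_width: 0.0453
```

Call:
{"api": "servo_tool", "payload": {
  "rows": [
    [[-3,0,0.3,0,0,0.5],[-2,0.1,0.3,0,0,0.6],[-1,0,0,0,0,0],[0,0,0,0,0,0]]
  ]
}}

```text
clock: 7.15
position: [0.4411, -0.0187, 0.1202]
tool_rot: [-3.141, -0.0, 1.636]
force: [-0.2, 0.4, -2.2]
grip_width: 0.0454
```

Run:
```python
from h import *
st,f=wrist("pics/w4.png")
e=wback(st,f,[[320,207],[320,211]],st["position"][2]+.030)
a=st["tool_rot"][2]; d=e-st["position"][:2]; print("edge along x, across", (d@[np.cos(a),np.sin(a)]*1000-43).round(1),(d@[np.sin(a),-np.cos(a)]*1000).round(1))
plan(.442,-.0237,.0144,93.6,4,st)
```

```text
edge along x, across [2.2 0.9] [-0.2 -0.2]
clk 7.15 pos [441.1 -18.7 120.2] rpy [-180.    -0.    93.7] w 45.4 F [-0.2  0.4 -2.2]
[-0.13, 0.01, 2.65] turn z 0.04
[-0.13, 0.01, 2.65] turn z 0.04
[-0.13, 0.01, 2.65] turn z 0.04
[-0.13, 0.01, 2.65] turn z 0.04
```

View pics/w4.png

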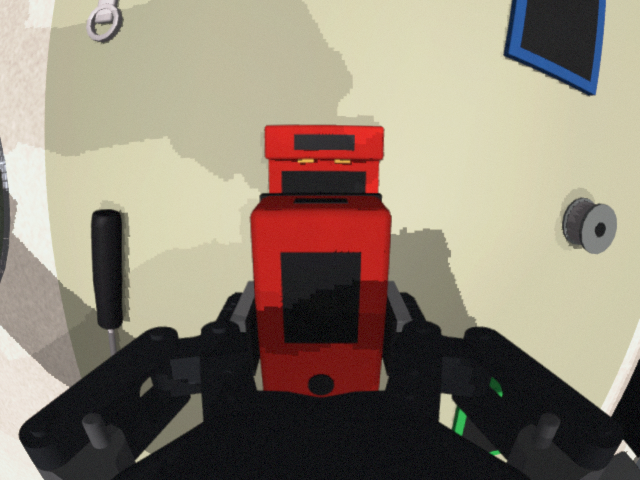

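Run:
```python
from h import *
st,f=wrist("pics/w4b.png")
print(wback(st,f,[[266,158],[323,158],[383,157]],.028).round(4))
print(wback(st,f,[[324,171],[282,171],[366,171]],.010).round(4), wback(st,f,[[268,165],[379,165]],.010).round(4))
plan(.442,-.0252,.0144,93.6,5,st)
```

```text
[[0.4033 0.032 ]
 [0.4394 0.034 ]
 [0.4774 0.0376]]
[[0.4409 0.0239]
 [0.4122 0.0222]
 [0.4696 0.026 ]] [[0.4024 0.0259]
 [0.4782 0.0309]]
clk 7.20 pos [441.2 -18.1 120.3] rpy [180.   -0.   93.8] w 45.2 F [-0.6  0.7 -1.7]
[-0.14, 0.01, 2.12] turn z 0.04
[-0.14, 0.01, 2.12] turn z 0.04
[-0.14, 0.01, 2.12] turn z 0.04
[-0.14, 0.01, 2.12] turn z 0.04
[-0.14, 0.01, 2.12] turn z 0.04
```

Call:
{"api": "servo_tool", "payload": {
  "rows": [
    [[-0.4,0,3.5,0,0,0],[-0.3,0,3,0,0,0],[0,0,2,0,0,0],[0,0,1.2,0,0,0],[0,0,0.5,0,0,0]]
  ]
}}

```text
clock: 7.88
position: [0.4418, -0.025, 0.0181]
tool_rot: [-3.141, -0.0, 1.637]
force: [-0.5, -0.2, -1.7]
grip_width: 0.0458
```

Call:
{"api": "servo_tool", "payload": {
  "rows": [
    [[0,0,0.2,0,0,0],[0,0,0.2,0,0,0],[0,0,0,0,0,0]]
  ]
}}

```text
clock: 8.25
position: [0.4419, -0.0257, 0.0145]
tool_rot: [3.141, 0.0, 1.636]
force: [-0.0, 0.6, -1.2]
grip_width: 0.0455
```

Call:
{"api": "servo_tool", "payload": {
  "rows": [
    [[0,0,0.1,0,0,0],[0,0,0,0,0,0]]
  ]
}}

```text
clock: 8.5
position: [0.4419, -0.0257, 0.0144]
tool_rot: [3.141, 0.001, 1.636]
force: [-8.2, -0.5, 30.7]
grip_width: 0.0455
```

Call:
{"api": "servo_tool", "payload": {
  "rows": [
    [[0,0,-0.1,0,0,0],[0,0,0,0,0,0],[0,0,0,0,0,0],[0,0,0,0,0,0]]
  ],
  "grip": 1
}}

```text
clock: 9.0
position: [0.4417, -0.0256, 0.0142]
tool_rot: [-3.141, -0.0, 1.636]
force: [0.7, 0.0, 0.3]
grip_width: 0.0856
```

Call:
{"api": "servo_tool", "payload": {
  "rows": [
    [[0,0,-2,0,0,0],[0,0,-4,0,0,0],[0,0,-5,0,0,0],[0,0,-5,0,0,0],[0,0,0,0,0,0]]
  ]
}}

```text
clock: 9.62
position: [0.4432, -0.0258, 0.1771]
tool_rot: [3.137, 0.001, 1.636]
force: [0.9, -0.6, -0.7]
grip_width: 0.0854
```

Run:
```python
from h import *
st,f=wrist("pics/w5.png")
wseg(st,f,"red",.044)
plan(.40,.34,.20,101,12,st)
```

```text
red [  272   117    97   159 11065] (array([442.1,  -7.5]), array([ 70.9, 123.2]), np.float32(93.4))
clk 9.62 pos [443.2 -25.8 177.1] rpy [1.797e+02 1.000e-01 9.370e+01] w 85.4 F [ 0.9 -0.6 -0.7]
[3.07, -0.16, -0.19] turn z -0.61
[3.07, -0.13, -0.19] turn z -0.61
[3.07, -0.1, -0.19] turn z -0.61
[3.07, -0.06, -0.19] turn z -0.61
[3.07, -0.03, -0.19] turn z -0.61
[3.07, 0.0, -0.19] turn z -0.61
[3.07, 0.03, -0.19] turn z -0.61
[3.07, 0.07, -0.19] turn z -0.61
[3.07, 0.1, -0.19] turn z -0.61
[3.07, 0.13, -0.19] turn z -0.61
[3.07, 0.16, -0.19] turn z -0.61
[3.06, 0.2, -0.19] turn z -0.61
```

View pics/w5.png

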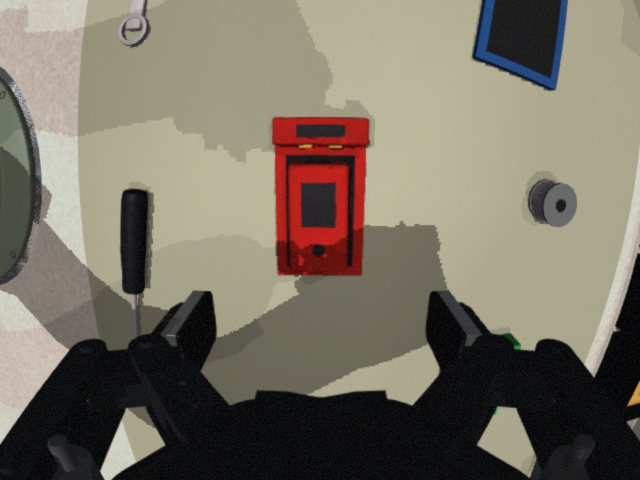

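Call:
{"api": "servo_tool", "payload": {
  "rows": [
    [[2,-0.1,-0.2,0,0,-0.6],[3,-0.1,-0.2,0,0,-0.6],[3.1,-0.1,-0.2,0,0,-0.6],[3.1,-0.1,-0.2,0,0,-0.6],[3.1,0,-0.2,0,0,-0.6]]
  ]
}}

```text
clock: 10.3
position: [0.4239, 0.1185, 0.1834]
tool_rot: [-3.14, -0.0, 1.691]
force: [0.1, -0.8, 0.8]
grip_width: 0.0856
```

Call:
{"api": "servo_tool", "payload": {
  "rows": [
    [[3.1,0,-0.2,0,0,-0.6],[3.1,0,-0.2,0,0,-0.6],[3.1,0.1,-0.2,0,0,-0.6],[3.1,0.1,-0.2,0,0,-0.6],[3.1,0.1,-0.2,0,0,-0.6]]
  ]
}}

```text
clock: 10.92
position: [0.4051, 0.2722, 0.1933]
tool_rot: [-3.14, 0.0, 1.743]
force: [0.8, -0.1, 0.2]
grip_width: 0.0853
```

Call:
{"api": "servo_tool", "payload": {
  "rows": [
    [[3.1,0.2,-0.2,0,0,-0.6],[3,0.2,-0.2,0,0,-0.6],[0,0,0,0,0,0],[0,0,0,0,0,0]]
  ]
}}

```text
clock: 11.42
position: [0.399, 0.3311, 0.1974]
tool_rot: [-3.14, 0.001, 1.763]
force: [1.0, -0.3, -0.2]
grip_width: 0.0853
```

Run:
```python
from h import *
st,f=wrist("pics/w6.png")
wseg(st,f,"green",.068);wseg(st,f,"yellow",.068);wseg(st,f,"blue",.036)
plan(.40,.34,.20,101,1,st)
```

```text
green [ 599  117   39   68 1579] (array([657.1, 454.2]), array([41.7, 52.9]), np.float32(84.7))
green [ 298  128   71   85 5826] (array([400.6, 372.4]), array([51. , 62.7]), np.float32(102.1))
yellow [ 299  238   67   81 5068] (array([416.5, 287.7]), array([51.4, 69.4]), np.float32(101.2))
blue [ 297  112   72   21 1098] (array([393.7, 408.5]), array([16.4, 57.6]), np.float32(11.5))
blue [ 297  157   70   89 1717] (array([406.4, 343.3]), array([58.1, 75. ]), np.float32(100.9))
blue [ 477  227  109  124 2917] (array([624.1, 290.9]), array([101.8, 118.9]), np.float32(80.5))
clk 11.43 pos [399.  331.1 197.4] rpy [-179.9    0.   101. ] w 85.3 F [ 1.  -0.3 -0.2]
[0.86, 0.26, -0.26] turn z 0.02
```

View pics/w6.png

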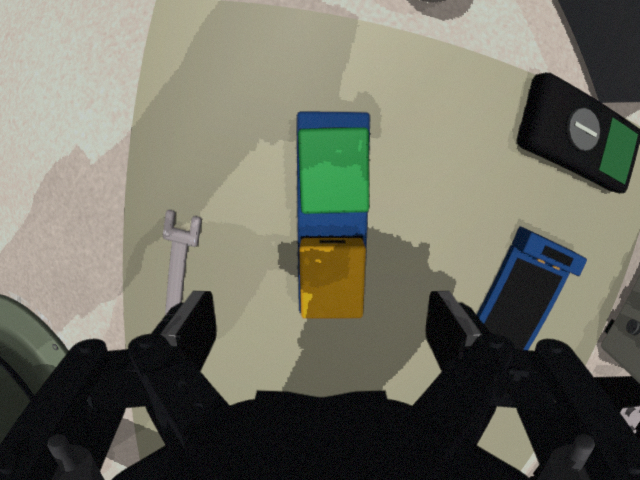

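Run:
```python
from h import *
plan(.4006,.3724,.040,102,1)
```

```text
clk 11.47 pos [399.4 330.7 197.6] rpy [-179.9    0.   101. ] w 85.4 F [ 0.3 -0.4 -0. ]
[4.07, 0.91, 15.76] turn z -1.03
```

Call:
{"api": "servo_tool", "payload": {
  "rows": [
    [[2,0.5,2,0,0,-1],[2.1,0.4,4,0,0,0],[0,0,4,0,0,0],[0,0,3,0,0,0],[0,0,1.7,0,0,0]]
  ]
}}

```text
clock: 12.1
position: [0.4003, 0.3722, 0.0499]
tool_rot: [-3.14, 0.001, 1.779]
force: [0.3, 0.4, -0.0]
grip_width: 0.0853
```

Call:
{"api": "servo_tool", "payload": {
  "rows": [
    [[0,0,1,0,0,0],[0,0,0,0,0,0]]
  ]
}}

```text
clock: 12.35
position: [0.4007, 0.3731, 0.0414]
tool_rot: [3.142, 0.0, 1.779]
force: [0.4, -0.9, -0.4]
grip_width: 0.0854
```

Call:
{"api": "servo_tool", "payload": {
  "rows": [
    [[0,0,0,0,0,0],[0,0,0,0,0,0],[0,0,0,0,0,0],[0,0,0,0,0,0]]
  ],
  "grip": -1
}}

```text
clock: 12.85
position: [0.4009, 0.3734, 0.0421]
tool_rot: [3.14, -0.0, 1.78]
force: [-1.0, -1.8, 7.7]
grip_width: 0.0514
```

Call:
{"api": "servo_tool", "payload": {
  "rows": [
    [[0,0,-0.5,0,0,0],[0,0,-2,0,0,0],[0,0,-3,0,0,0],[0,0,-4,0,0,0],[0,0,-1,0,0,0]]
  ]
}}

```text
clock: 13.48
position: [0.4012, 0.3739, 0.1495]
tool_rot: [3.138, -0.002, 1.779]
force: [-0.3, 0.9, -3.1]
grip_width: 0.0515
```

Run:
```python
from h import *
st,f=wrist("pics/w7.png")
plan(.628,-.217,.13,96.5,20,st)
```

```text
clk 13.47 pos [401.2 373.9 149.5] rpy [ 1.798e+02 -1.000e-01  1.020e+02] w 51.5 F [-0.3  0.9 -3.1]
[-3.13, 0.5, 0.1] turn z 0.27
[-3.12, 0.51, 0.1] turn z 0.27
[-3.12, 0.53, 0.1] turn z 0.27
[-3.12, 0.54, 0.1] turn z 0.27
[-3.12, 0.56, 0.1] turn z 0.27
[-3.11, 0.57, 0.1] turn z 0.27
[-3.11, 0.59, 0.1] turn z 0.27
[-3.11, 0.6, 0.1] turn z 0.27
[-3.1, 0.62, 0.1] turn z 0.27
[-3.1, 0.63, 0.1] turn z 0.27
[-3.1, 0.65, 0.1] turn z 0.27
[-3.1, 0.66, 0.1] turn z 0.27
[-3.09, 0.68, 0.1] turn z 0.27
[-3.09, 0.69, 0.1] turn z 0.27
[-3.09, 0.7, 0.1] turn z 0.27
[-3.08, 0.72, 0.1] turn z 0.27
[-3.08, 0.73, 0.1] turn z 0.27
[-3.07, 0.75, 0.1] turn z 0.27
[-3.07, 0.76, 0.1] turn z 0.27
[-3.07, 0.78, 0.1] turn z 0.27
```

View pics/w7.png

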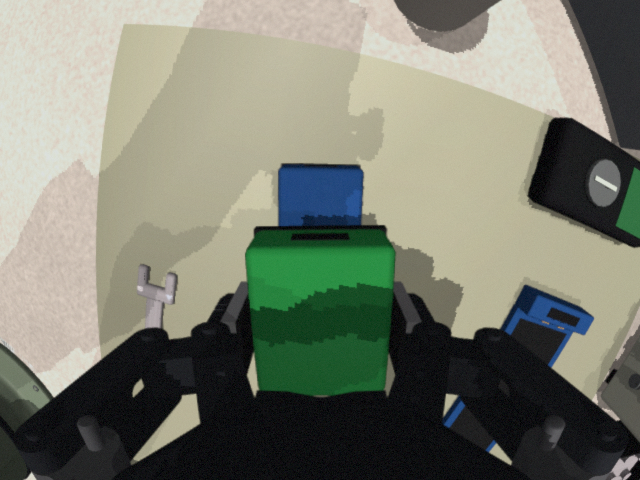

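Green is held level, centred between the pads (top edge row about 246). Carrying it to its dock.

Call:
{"api": "servo_tool", "payload": {
  "rows": [
    [[-1.6,0.3,0,0,0,0.3],[-3.1,0.5,0.1,0,0,0.3],[-3.1,0.5,0.1,0,0,0.3],[-3.1,0.5,0.1,0,0,0.3],[-3.1,0.6,0.1,0,0,0.3]]
  ]
}}

```text
clock: 14.15
position: [0.4514, 0.2382, 0.1412]
tool_rot: [-3.14, 0.001, 1.753]
force: [0.1, -0.2, -2.7]
grip_width: 0.0515
```

Call:
{"api": "servo_tool", "payload": {
  "rows": [
    [[-3.1,0.6,0.1,0,0,0.3],[-3.1,0.6,0.1,0,0,0.3],[-3.1,0.6,0.1,0,0,0.3],[-3.1,0.6,0.1,0,0,0.3],[-3.1,0.6,0.1,0,0,0.3]]
  ]
}}

```text
clock: 14.78
position: [0.5072, 0.0908, 0.1362]
tool_rot: [-3.14, 0.0, 1.726]
force: [1.1, -0.2, -3.4]
grip_width: 0.0517
```

Call:
{"api": "servo_tool", "payload": {
  "rows": [
    [[-3.1,0.6,0.1,0,0,0.3],[-3.1,0.7,0.1,0,0,0.3],[-3.1,0.7,0.1,0,0,0.3],[-3.1,0.7,0.1,0,0,0.3],[-3.1,0.7,0.1,0,0,0.3]]
  ]
}}

```text
clock: 15.4
position: [0.563, -0.0574, 0.1311]
tool_rot: [-3.139, -0.0, 1.7]
force: [0.6, -0.5, -2.3]
grip_width: 0.0513
```

Call:
{"api": "servo_tool", "payload": {
  "rows": [
    [[-3.1,0.7,0.1,0,0,0.3],[-3.1,0.7,0.1,0,0,0.3],[-3.1,0.8,0.1,0,0,0.3],[-2,0.5,0.1,0,0,0.2],[0,0,0,0,0,0]]
  ]
}}

```text
clock: 16.02
position: [0.6039, -0.1659, 0.1272]
tool_rot: [-3.14, -0.0, 1.68]
force: [-0.2, 0.5, -3.2]
grip_width: 0.0512
```

Run:
```python
from h import *
st,f=wrist("pics/w8.png")
e=wback(st,f,[[320,246]],st["position"][2]+.026)
a=st["tool_rot"][2]; d=e-st["position"][:2]; print("off x, across", (d@[np.cos(a),np.sin(a)]*1000-32).round(1),(d@[np.sin(a),-np.cos(a)]*1000).round(1))
plan(.628,-.217,.016,96.5,1,st)
```

```text
off x, across [-0.7] [-0.2]
clk 16.02 pos [ 603.9 -165.9  127.2] rpy [-179.9   -0.    96.2] w 51.2 F [-0.2  0.5 -3.2]
[-5.34, 1.84, 11.12] turn z -0.26
```

View pics/w8.png

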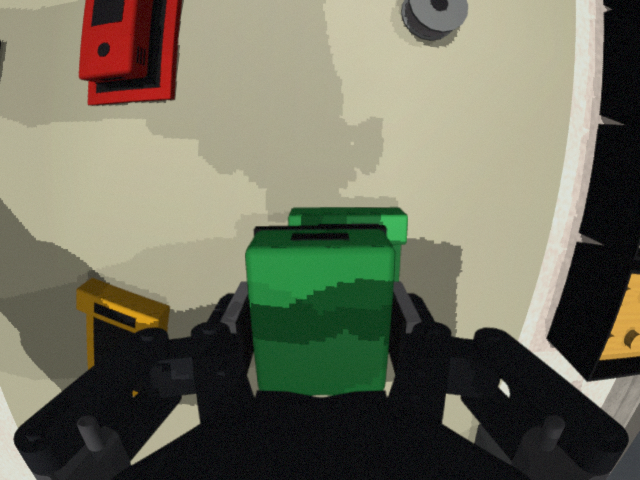

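Call:
{"api": "servo_tool", "payload": {
  "rows": [
    [[-2.3,0.8,0,0,0,-0.2],[-2,0.7,0,0,0,0],[-1,0.3,0,0,0,0],[0,0,0,0,0,0],[0,0,0,0,0,0]]
  ]
}}

```text
clock: 16.7
position: [0.6281, -0.2136, 0.1283]
tool_rot: [-3.141, -0.001, 1.687]
force: [-0.9, 0.9, -3.4]
grip_width: 0.0515
```

Run:
```python
from h import *
st,f=wrist("pics/w9.png")
plan(.628,-.217,.016,96.5,1,st)
im=cv2.imread("pics/w9.png")[130:270,230:430]; cv2.imwrite("pics/w9c.png",cv2.resize(im,None,fx=4,fy=4))
```

```text
clk 16.70 pos [ 628.1 -213.6  128.3] rpy [-180.    -0.    96.6] w 51.5 F [-0.9  0.9 -3.4]
[-0.33, -0.05, 11.23] turn z 0.13
```

View pics/w9c.png

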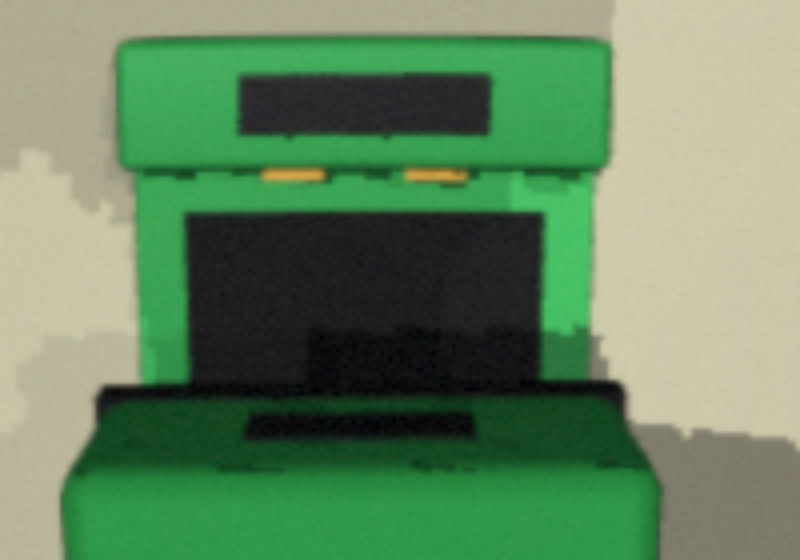

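Run:
```python
from h import *
st,f=wrist("pics/w9b.png")
print(wback(st,f,[[259.5,172],[382.5,172]],.028).round(4), wback(st,f,[[259.5,172],[382.5,172]],.028).mean(0))
p=wback(st,f,[[276.5,183],[365.5,183]],.010); print(p, p.mean(0))
```

```text
[[ 0.5832 -0.176 ]
 [ 0.664  -0.1667]] [ 0.62362391 -0.17134962]
[[ 0.59338432 -0.1848345 ]
 [ 0.65620464 -0.17762645]] [ 0.62479448 -0.18123048]
```

Call:
{"api": "servo_tool", "payload": {
  "rows": [
    [[-0.3,0,3,0,0,0],[0,0,3.5,0,0,0],[0,0,2.5,0,0,0],[0,0,1.2,0,0,0],[0,0,0.5,0,0,0]]
  ]
}}

```text
clock: 17.42
position: [0.6289, -0.2176, 0.0212]
tool_rot: [3.141, -0.0, 1.686]
force: [-0.1, -0.1, -3.0]
grip_width: 0.0512
```

Call:
{"api": "servo_tool", "payload": {
  "rows": [
    [[0,0,0.2,0,0,0],[0,0,0.1,0,0,0],[0,0,0,0,0,0]]
  ]
}}

```text
clock: 17.8
position: [0.6289, -0.218, 0.0188]
tool_rot: [3.141, 0.0, 1.685]
force: [-0.1, -0.3, -2.7]
grip_width: 0.0511
```

Call:
{"api": "servo_tool", "payload": {
  "rows": [
    [[0,0,0.1,0,0,0],[0,0,0.1,0,0,0],[0,0,0,0,0,0]]
  ]
}}

```text
clock: 18.18
position: [0.6287, -0.2178, 0.0163]
tool_rot: [3.142, -0.0, 1.685]
force: [-0.6, 0.1, -2.5]
grip_width: 0.0512
```

Call:
{"api": "servo_tool", "payload": {
  "rows": [
    [[0,0,0.05,0,0,0],[0,0,0,0,0,0]]
  ]
}}

```text
clock: 18.42
position: [0.6287, -0.2178, 0.0162]
tool_rot: [3.142, 0.0, 1.685]
force: [-3.6, 0.6, 5.3]
grip_width: 0.0512
```

Contact; release and retreat.

Call:
{"api": "servo_tool", "payload": {
  "rows": [
    [[0,0,0,0,0,0],[0,0,0,0,0,0],[0,0,0,0,0,0],[0,0,0,0,0,0]]
  ],
  "grip": 1
}}

```text
clock: 18.92
position: [0.6287, -0.2178, 0.0158]
tool_rot: [-3.142, -0.0, 1.685]
force: [-0.4, -0.4, -0.5]
grip_width: 0.0853
```

Call:
{"api": "servo_tool", "payload": {
  "rows": [
    [[0,0,-2,0,0,0],[0,0,-4,0,0,0],[0,0,-5,0,0,0],[0,0,-5,0,0,0],[0,0,0,0,0,0]]
  ]
}}

```text
clock: 19.55
position: [0.6305, -0.218, 0.1812]
tool_rot: [3.135, 0.003, 1.685]
force: [0.5, -0.0, -1.1]
grip_width: 0.0855
```

Run:
```python
from h import *
st,f=wrist("pics/w10.png")
plan(.415,.285,.20,101,17,st)
```

```text
clk 19.55 pos [ 630.5 -218.   181.2] rpy [179.6   0.2  96.6] w 85.5 F [ 0.5 -0.  -1.1]
[3.08, -0.92, -0.11] turn z -0.26
[3.09, -0.91, -0.11] turn z -0.26
[3.09, -0.89, -0.11] turn z -0.26
[3.1, -0.88, -0.11] turn z -0.26
[3.1, -0.87, -0.11] turn z -0.26
[3.1, -0.85, -0.11] turn z -0.26
[3.11, -0.84, -0.11] turn z -0.26
[3.11, -0.82, -0.11] turn z -0.26
[3.12, -0.81, -0.11] turn z -0.26
[3.12, -0.79, -0.11] turn z -0.26
[3.12, -0.78, -0.11] turn z -0.26
[3.13, -0.77, -0.11] turn z -0.26
[3.13, -0.75, -0.11] turn z -0.26
[3.13, -0.74, -0.11] turn z -0.26
[3.14, -0.72, -0.11] turn z -0.26
[3.14, -0.71, -0.11] turn z -0.26
[3.14, -0.69, -0.11] turn z -0.26
```

View pics/w10.png

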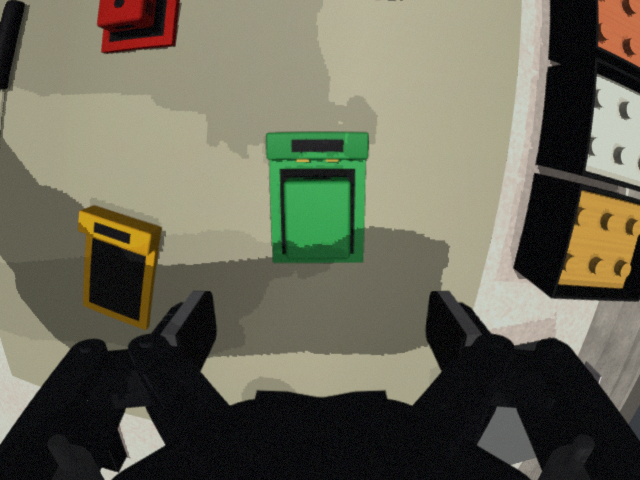

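Green sits centred on its pad. Back to the stack for yellow.

Call:
{"api": "servo_tool", "payload": {
  "rows": [
    [[2,-0.6,-0.1,0,0,-0.3],[3.1,-0.9,-0.1,0,0,-0.3],[3.1,-0.9,-0.1,0,0,-0.3],[3.1,-0.9,-0.1,0,0,-0.3],[3.1,-0.9,-0.1,0,0,-0.3]]
  ]
}}

```text
clock: 20.23
position: [0.568, -0.0793, 0.1804]
tool_rot: [-3.141, -0.0, 1.712]
force: [1.2, 1.5, -0.2]
grip_width: 0.0857
```

Call:
{"api": "servo_tool", "payload": {
  "rows": [
    [[3.1,-0.9,-0.1,0,0,-0.3],[3.1,-0.8,-0.1,0,0,-0.3],[3.1,-0.8,-0.1,0,0,-0.3],[3.1,-0.8,-0.1,0,0,-0.3],[3.1,-0.8,-0.1,0,0,-0.3]]
  ]
}}

```text
clock: 20.85
position: [0.5041, 0.0676, 0.1856]
tool_rot: [-3.141, -0.0, 1.738]
force: [0.9, 0.4, -0.0]
grip_width: 0.0849
```

Call:
{"api": "servo_tool", "payload": {
  "rows": [
    [[3.1,-0.8,-0.1,0,0,-0.3],[3.1,-0.8,-0.1,0,0,-0.3],[3.1,-0.8,-0.1,0,0,-0.3],[3.1,-0.7,-0.1,0,0,-0.2],[3.1,-0.7,-0.1,0,0,-0.2]]
  ]
}}

```text
clock: 21.48
position: [0.4395, 0.2133, 0.1906]
tool_rot: [-3.141, 0.0, 1.761]
force: [0.9, 0.7, 0.2]
grip_width: 0.0854
```

Call:
{"api": "servo_tool", "payload": {
  "rows": [
    [[2,-0.5,-0.1,0,0,0],[1,-0.2,0,0,0,0],[0,0,0,0,0,0],[0,0,0,0,0,0]]
  ]
}}

```text
clock: 21.98
position: [0.4281, 0.2399, 0.1916]
tool_rot: [-3.141, 0.0, 1.76]
force: [0.1, 0.1, 0.5]
grip_width: 0.0851
```

Run:
```python
from h import *
st,f=wrist("pics/w11.png")
wseg(st,f,"yellow",.068);wseg(st,f,"blue",.036)
plan(.417,.285,.042,101,1,st)
im=cv2.imread("pics/w11.png")[90:340,250:420]; cv2.imwrite("pics/w11c.png",cv2.resize(im,None,fx=2.4,fy=2.4))
```

```text
yellow [ 281  121   73   87 6146] (array([417.4, 284.1]), array([51.3, 62.8]), np.float32(101.2))
blue [ 282    0   74  131 8831] (array([403.1, 362.5]), array([ 58.4, 109.2]), np.float32(100.7))
blue [ 453  134  143  205 4840] (array([620.1, 251.6]), array([ 98.8, 192. ]), np.float32(80.5))
blue [283 206  71   8 414] (array([425.1, 244.5]), array([ 5.9, 57.6]), np.float32(11.5))
clk 21.98 pos [428.1 239.9 191.6] rpy [-180.     0.   100.8] w 85.1 F [0.1 0.1 0.5]
[4.63, -0.25, 14.96] turn z -0.19
```

View pics/w11c.png

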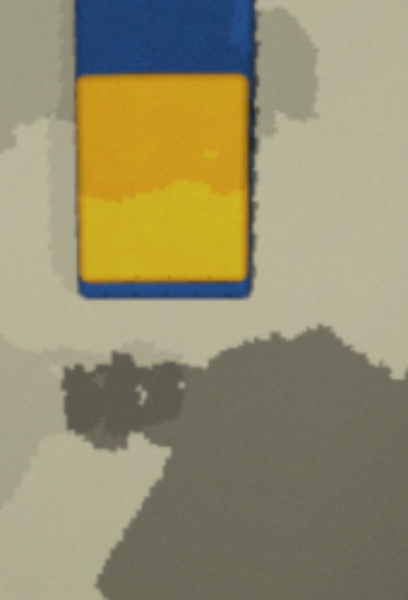

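Call:
{"api": "servo_tool", "payload": {
  "rows": [
    [[2.3,-0.1,2,0,0,-0.3],[2.2,-0.1,4,0,0,0],[0,0,4,0,0,0],[0,0,3,0,0,0],[0,0,1,0,0,0]]
  ]
}}

```text
clock: 22.65
position: [0.4169, 0.2838, 0.0505]
tool_rot: [-3.14, 0.001, 1.765]
force: [0.3, 0.8, -0.9]
grip_width: 0.0852
```

Call:
{"api": "servo_tool", "payload": {
  "rows": [
    [[0,0,1,0,0,0],[0,0,0,0,0,0]]
  ]
}}

```text
clock: 22.9
position: [0.4175, 0.2845, 0.042]
tool_rot: [3.141, -0.0, 1.765]
force: [0.4, -0.0, 0.4]
grip_width: 0.0852
```

Call:
{"api": "servo_tool", "payload": {
  "rows": [
    [[0,0,0,0,0,0],[0,0,0,0,0,0],[0,0,0,0,0,0],[0,0,0,0,0,0]]
  ],
  "grip": -1
}}

```text
clock: 23.4
position: [0.4176, 0.2847, 0.0425]
tool_rot: [3.141, -0.0, 1.765]
force: [-1.0, -1.3, 9.8]
grip_width: 0.0512
```

Call:
{"api": "servo_tool", "payload": {
  "rows": [
    [[0,0,-0.5,0,0,0],[0,0,-2,0,0,0],[0,0,-3,0,0,0],[0,0,-4,0,0,0],[0,0,-1,0,0,0]]
  ]
}}

```text
clock: 24.02
position: [0.418, 0.2852, 0.1498]
tool_rot: [3.138, -0.001, 1.766]
force: [-0.2, -1.1, -2.7]
grip_width: 0.0512
```

Run:
```python
from h import *
st,f=wrist("pics/w12.png")
plan(.432,-.300,.13,80,20,st)
```

```text
clk 24.02 pos [418.  285.2 149.8] rpy [ 1.798e+02 -1.000e-01  1.012e+02] w 51.2 F [-0.2 -1.1 -2.7]
[-2.88, -0.5, 0.1] turn z 1.06
[-2.89, -0.44, 0.1] turn z 1.06
[-2.9, -0.39, 0.1] turn z 1.06
[-2.91, -0.34, 0.1] turn z 1.06
[-2.91, -0.28, 0.1] turn z 1.06
[-2.92, -0.23, 0.1] turn z 1.06
[-2.92, -0.18, 0.1] turn z 1.06
[-2.92, -0.12, 0.1] turn z 1.06
[-2.93, -0.07, 0.1] turn z 1.06
[-2.93, -0.01, 0.1] turn z 1.06
[-2.93, 0.04, 0.1] turn z 1.06
[-2.93, 0.09, 0.1] turn z 1.06
[-2.92, 0.15, 0.1] turn z 1.06
[-2.92, 0.2, 0.1] turn z 1.06
[-2.92, 0.26, 0.1] turn z 1.06
[-2.91, 0.31, 0.1] turn z 1.06
[-2.9, 0.36, 0.1] turn z 1.06
[-2.9, 0.42, 0.1] turn z 1.06
[-2.89, 0.47, 0.1] turn z 1.06
[-2.88, 0.52, 0.1] turn z 1.06
```

View pics/w12.png

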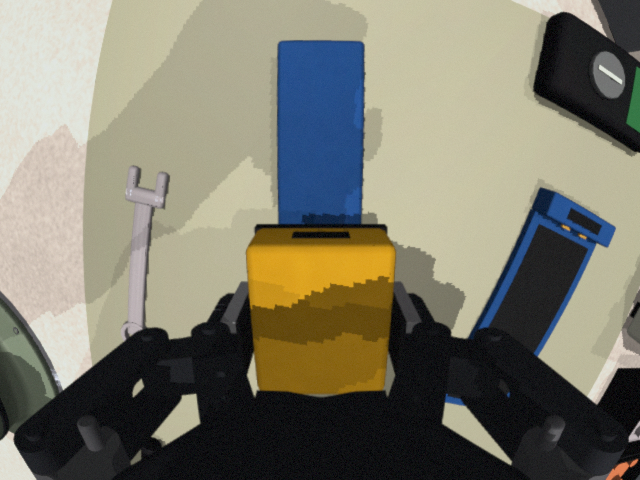

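Call:
{"api": "servo_tool", "payload": {
  "rows": [
    [[-1.5,-0.3,0,0,0,0.5],[-2.9,-0.5,0.1,0,0,1],[-2.9,-0.5,0.1,0,0,1],[-2.9,-0.4,0.1,0,0,1],[-2.9,-0.4,0.1,0,0,1]]
  ]
}}

```text
clock: 24.7
position: [0.4171, 0.1499, 0.1418]
tool_rot: [-3.14, 0.001, 1.686]
force: [1.1, -1.0, -2.8]
grip_width: 0.0512
```

Call:
{"api": "servo_tool", "payload": {
  "rows": [
    [[-2.9,-0.3,0.1,0,0,1.1],[-2.9,-0.3,0.1,0,0,1.1],[-2.9,-0.2,0.1,0,0,1.1],[-2.9,-0.2,0.1,0,0,1.1],[-2.9,-0.1,0.1,0,0,1.1]]
  ]
}}

```text
clock: 25.32
position: [0.4171, 0.0048, 0.1369]
tool_rot: [-3.14, 0.0, 1.59]
force: [0.8, 0.7, -2.9]
grip_width: 0.0513
```

Call:
{"api": "servo_tool", "payload": {
  "rows": [
    [[-2.9,0,0.1,0,0,1.1],[-2.9,0,0.1,0,0,1.1],[-2.9,0.1,0.1,0,0,1.1],[-2.9,0.1,0.1,0,0,1.1],[-2.9,0.2,0.1,0,0,1.1]]
  ]
}}

```text
clock: 25.95
position: [0.4182, -0.14, 0.1319]
tool_rot: [-3.14, -0.0, 1.494]
force: [0.7, -0.1, -2.7]
grip_width: 0.051
```

Call:
{"api": "servo_tool", "payload": {
  "rows": [
    [[-2.9,0.2,0.1,0,0,1.1],[-2.9,0.3,0.1,0,0,1.1],[-2.9,0.4,0.1,0,0,1.1],[-2.9,0.4,0.1,0,0,1.1],[-1.5,0.3,0,0,0,0.5]]
  ]
}}

```text
clock: 26.58
position: [0.4197, -0.272, 0.1278]
tool_rot: [-3.14, -0.0, 1.407]
force: [1.5, 1.2, -2.4]
grip_width: 0.0513
```

Run:
```python
from h import *
plan(.430,-.309,.13,80,2)
```

```text
clk 26.57 pos [ 419.7 -272.   127.8] rpy [-179.9   -0.    80.6] w 51.3 F [ 1.5  1.2 -2.4]
[-1.74, 0.81, -0.11] turn z 0.32
[-1.74, 0.82, -0.11] turn z 0.32
```

Call:
{"api": "servo_tool", "payload": {
  "rows": [
    [[-1.7,0.8,0,0,0,0.3],[-1.2,0.5,0,0,0,0.3],[-0.5,0.3,0,0,0,0],[0,0,0,0,0,0],[0,0,0,0,0,0]]
  ]
}}

```text
clock: 27.2
position: [0.4314, -0.3062, 0.1288]
tool_rot: [-3.141, -0.0, 1.4]
force: [-0.7, 0.5, -2.5]
grip_width: 0.0512
```

Run:
```python
from h import *
st,f=wrist("pics/w13.png")
plan(.430,-.309,.0165,80,1,st)
e=wback(st,f,[[320,246]],st["position"][2]+.026)
a=st["tool_rot"][2]; d=e-st["position"][:2]; print("off x, across", (d@[np.cos(a),np.sin(a)]*1000-32).round(1))
im=cv2.imread("pics/w13.png")[130:270,230:430]; cv2.imwrite("pics/w13c.png",cv2.resize(im,None,fx=4,fy=4))
```

```text
clk 27.20 pos [ 431.4 -306.2  128.8] rpy [-180.    -0.    80.2] w 51.2 F [-0.7  0.5 -2.5]
[-0.3, -0.09, 11.23] turn z 0.21
off x, across [-0.7]
```

View pics/w13c.png

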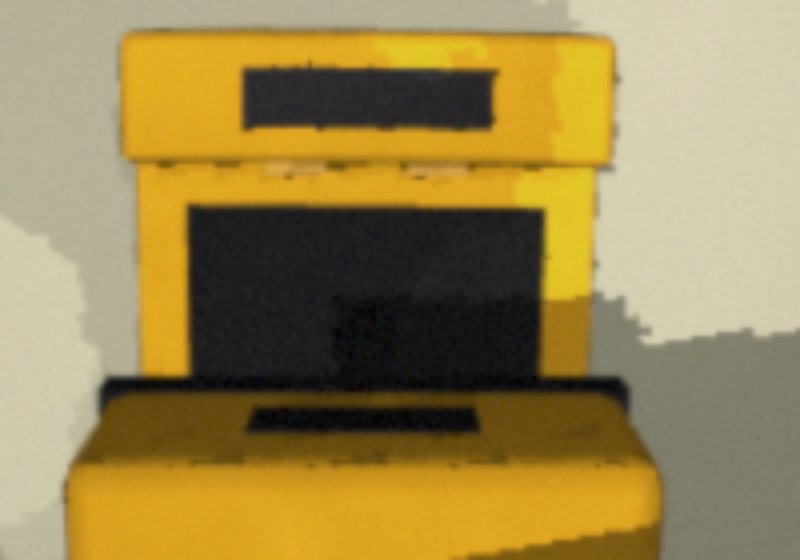

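Call:
{"api": "servo_tool", "payload": {
  "rows": [
    [[-0.2,-0.1,3,0,0,0],[0,0,3.5,0,0,0],[0,0,2.5,0,0,0],[0,0,1.2,0,0,0],[0,0,0.5,0,0,0]]
  ]
}}

```text
clock: 27.88
position: [0.4302, -0.3084, 0.0217]
tool_rot: [-3.141, -0.0, 1.399]
force: [0.3, -0.4, -2.3]
grip_width: 0.0512
```

Call:
{"api": "servo_tool", "payload": {
  "rows": [
    [[0,0,0.2,0,0,0],[0,0,0.2,0,0,0],[0,0,0,0,0,0]]
  ]
}}

```text
clock: 28.25
position: [0.4302, -0.3088, 0.0181]
tool_rot: [3.141, 0.0, 1.399]
force: [0.5, 0.1, -2.1]
grip_width: 0.0514
```

Call:
{"api": "servo_tool", "payload": {
  "rows": [
    [[0,0,0.1,0,0,0],[0,0,0.05,0,0,0],[0,0,0,0,0,0]]
  ]
}}

```text
clock: 28.62
position: [0.4301, -0.3087, 0.0166]
tool_rot: [3.141, 0.0, 1.399]
force: [-1.0, 1.4, 4.5]
grip_width: 0.0515
```

Call:
{"api": "servo_tool", "payload": {
  "rows": [
    [[0,0,0,0,0,0],[0,0,0,0,0,0],[0,0,0,0,0,0],[0,0,0,0,0,0]]
  ],
  "grip": 1
}}

```text
clock: 29.12
position: [0.4301, -0.3086, 0.0163]
tool_rot: [-3.142, -0.0, 1.399]
force: [0.1, 0.2, -0.8]
grip_width: 0.0856
```

Call:
{"api": "servo_tool", "payload": {
  "rows": [
    [[0,0,-2,0,0,0],[0,0,-4,0,0,0],[0,0,-5,0,0,0],[0,0,-5,0,0,0],[0,0,0,0,0,0]]
  ]
}}

```text
clock: 29.75
position: [0.4314, -0.3095, 0.1796]
tool_rot: [3.137, 0.003, 1.399]
force: [-0.8, -0.7, -0.4]
grip_width: 0.0854
```

Run:
```python
from h import *
st,f=wrist("pics/w14.png")
plan(.425,.26,.23,101,18,st)
```

```text
clk 29.75 pos [ 431.4 -309.5  179.6] rpy [179.7   0.2  80.1] w 85.4 F [-0.8 -0.7 -0.4]
[3.11, -0.58, -0.28] turn z -1.16
[3.12, -0.51, -0.28] turn z -1.16
[3.13, -0.45, -0.28] turn z -1.16
[3.14, -0.39, -0.28] turn z -1.16
[3.15, -0.32, -0.28] turn z -1.16
[3.15, -0.26, -0.28] turn z -1.16
[3.16, -0.2, -0.28] turn z -1.16
[3.16, -0.13, -0.28] turn z -1.16
[3.16, -0.07, -0.28] turn z -1.16
[3.16, -0.0, -0.28] turn z -1.16
[3.16, 0.06, -0.28] turn z -1.16
[3.16, 0.12, -0.28] turn z -1.16
[3.16, 0.19, -0.28] turn z -1.16
[3.15, 0.25, -0.28] turn z -1.16
[3.15, 0.32, -0.28] turn z -1.16
[3.14, 0.38, -0.28] turn z -1.16
[3.13, 0.44, -0.28] turn z -1.16
[3.12, 0.51, -0.28] turn z -1.16
```

View pics/w14.png

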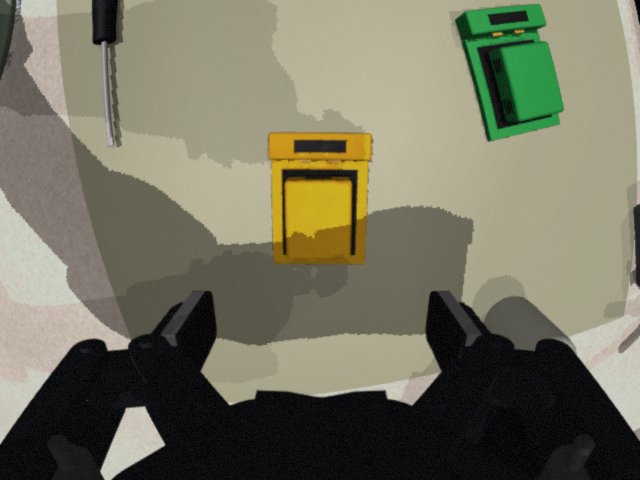

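Call:
{"api": "servo_tool", "payload": {
  "rows": [
    [[2,-0.4,-0.3,0,0,-1],[3.1,-0.5,-0.3,0,0,-1.2],[3.1,-0.5,-0.3,0,0,-1.2],[3.1,-0.4,-0.3,0,0,-1.2],[3.1,-0.3,-0.3,0,0,-1.2]]
  ]
}}

```text
clock: 30.42
position: [0.4273, -0.1608, 0.191]
tool_rot: [-3.141, -0.0, 1.503]
force: [0.5, 0.1, -0.5]
grip_width: 0.0852
```

Call:
{"api": "servo_tool", "payload": {
  "rows": [
    [[3.1,-0.3,-0.3,0,0,-1.2],[3.2,-0.2,-0.3,0,0,-1.2],[3.2,-0.1,-0.3,0,0,-1.2],[3.2,-0.1,-0.3,0,0,-1.2],[3.2,0,-0.3,0,0,-1.2]]
  ]
}}

```text
clock: 31.05
position: [0.4244, -0.0019, 0.206]
tool_rot: [-3.141, 0.0, 1.607]
force: [1.2, 0.2, -0.2]
grip_width: 0.0853
```

Call:
{"api": "servo_tool", "payload": {
  "rows": [
    [[3.2,0.1,-0.3,0,0,-1.2],[3.2,0.1,-0.3,0,0,-1.2],[3.2,0.2,-0.3,0,0,-1.2],[3.2,0.2,-0.3,0,0,-1.2],[3.1,0.3,-0.3,0,0,-1.2]]
  ]
}}

```text
clock: 31.68
position: [0.421, 0.1572, 0.221]
tool_rot: [-3.141, 0.0, 1.712]
force: [0.3, -0.5, 0.4]
grip_width: 0.0854
```

Call:
{"api": "servo_tool", "payload": {
  "rows": [
    [[3.1,0.4,-0.3,0,0,-1.2],[3.1,0.4,0,0,0,-1.2],[2,0.3,0,0,0,-0.5],[0,0,0,0,0,0],[0,0,0,0,0,0]]
  ]
}}

```text
clock: 32.3
position: [0.4197, 0.2378, 0.224]
tool_rot: [-3.141, 0.001, 1.761]
force: [0.4, 0.3, 0.0]
grip_width: 0.0855
```

Run:
```python
from h import *
st,f=wrist("pics/w15.png")
wseg(st,f,"blue",.036)
plan(.409,.328,.01,100.9,1,st)
```

```text
blue [  296    12    67   194 12728] (array([409.5, 328.8]), array([ 58.3, 177.1]), np.float32(100.7))
blue [ 448  134  135  201 4318] (array([617.5, 245.5]), array([ 98.2, 207.7]), np.float32(78.9))
clk 32.30 pos [419.7 237.8 224. ] rpy [-180.     0.   100.9] w 85.5 F [0.4 0.3 0. ]
[9.06, 0.66, 21.4] turn z -0.0
```

View pics/w15.png

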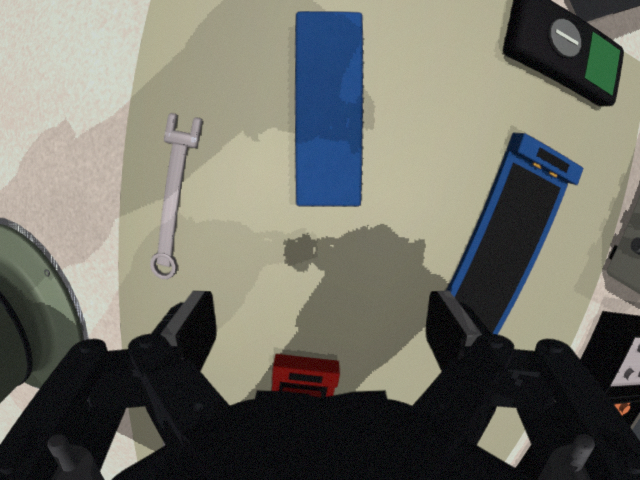

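Call:
{"api": "servo_tool", "payload": {
  "rows": [
    [[4,0.3,3,0,0,0],[3.1,0.2,5,0,0,0],[2,0.2,5,0,0,0],[0,0,4,0,0,0],[0,0,3,0,0,0]]
  ]
}}

```text
clock: 32.98
position: [0.4096, 0.328, 0.0226]
tool_rot: [-3.14, 0.001, 1.76]
force: [0.5, 0.8, 0.0]
grip_width: 0.0855
```

Run:
```python
from h import *
plan(.4095,.3288,.006,100.7,1)
```

```text
clk 32.98 pos [409.6 328.   22.6] rpy [-179.9    0.   100.9] w 85.5 F [0.5 0.8 0. ]
[0.08, 0.01, 1.66] turn z 0.15
```

Call:
{"api": "servo_tool", "payload": {
  "rows": [
    [[0,0,1,0,0,0],[0,0,0.5,0,0,0],[0,0,0,0,0,0]]
  ]
}}

```text
clock: 33.35
position: [0.4104, 0.3289, 0.01]
tool_rot: [3.141, -0.0, 1.76]
force: [0.2, -0.4, -0.6]
grip_width: 0.0854
```

Call:
{"api": "servo_tool", "payload": {
  "rows": [
    [[0,0,0,0,0,0],[0,0,0,0,0,0],[0,0,0,0,0,0],[0,0,0,0,0,0]]
  ],
  "grip": -1,
  "squeeze": 70
}}

```text
clock: 33.85
position: [0.4104, 0.3289, 0.0103]
tool_rot: [3.14, -0.0, 1.76]
force: [-0.8, -3.1, 14.3]
grip_width: 0.0585
```

Call:
{"api": "servo_tool", "payload": {
  "rows": [
    [[0,0,-0.3,0,0,0],[0,0,-1,0,0,0],[0,0,-2,0,0,0],[0,0,-3,0,0,0],[0,0,-2,0,0,0]]
  ]
}}

```text
clock: 34.48
position: [0.4103, 0.3291, 0.0945]
tool_rot: [3.14, -0.001, 1.761]
force: [0.0, -0.1, -3.4]
grip_width: 0.0588
```

Run:
```python
from h import *
st,f=wrist("pics/w16.png")
plan(.628,.2234,.11,81.4,10,st)
```

```text
clk 34.48 pos [410.3 329.1  94.5] rpy [179.9  -0.  100.9] w 58.8 F [ 0.  -0.1 -3.4]
[-1.45, 1.94, -0.15] turn z 1.95
[-1.38, 1.99, -0.15] turn z 1.95
[-1.31, 2.03, -0.15] turn z 1.95
[-1.24, 2.08, -0.15] turn z 1.95
[-1.17, 2.12, -0.15] turn z 1.95
[-1.1, 2.16, -0.15] turn z 1.95
[-1.03, 2.19, -0.15] turn z 1.95
[-0.95, 2.23, -0.15] turn z 1.95
[-0.88, 2.26, -0.15] turn z 1.95
[-0.8, 2.29, -0.15] turn z 1.95
```

View pics/w16.png

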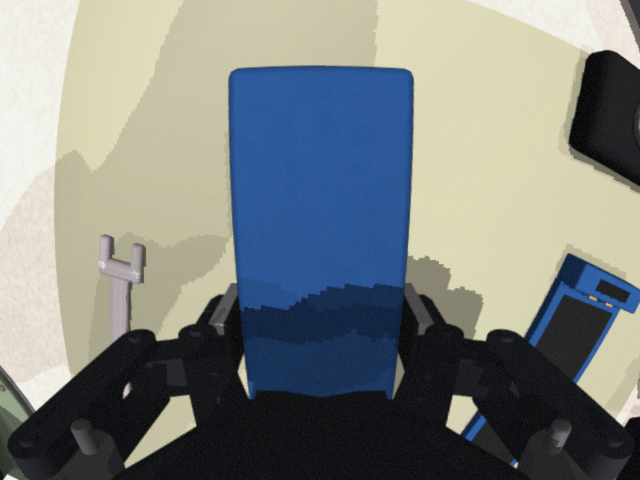

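Call:
{"api": "servo_tool", "payload": {
  "rows": [
    [[-0.8,1,-0.2,0,0,1],[-1.4,2,-0.2,0,0,2],[-1.4,2,-0.2,0,0,2],[-1.3,2,-0.2,0,0,2],[-1.2,2.1,-0.2,0,0,2]]
  ]
}}

```text
clock: 35.15
position: [0.5097, 0.2788, 0.1021]
tool_rot: [-3.141, 0.0, 1.6]
force: [0.2, 0.1, -4.3]
grip_width: 0.0584
```

Call:
{"api": "servo_tool", "payload": {
  "rows": [
    [[-1.2,2.1,-0.2,0,0,2],[-1.1,2.2,-0.2,0,0,2],[-1,2.2,-0.2,0,0,2],[-1,2.2,0,0,0,2],[-0.9,2.2,0,0,0,2]]
  ]
}}

```text
clock: 35.78
position: [0.6167, 0.2227, 0.1082]
tool_rot: [-3.141, 0.0, 1.426]
force: [0.2, 0.6, -4.1]
grip_width: 0.0587
```

Call:
{"api": "servo_tool", "payload": {
  "rows": [
    [[-0.4,1,0,0,0,0.5],[0,0,0,0,0,0],[0,0,0,0,0,0]]
  ]
}}

```text
clock: 36.15
position: [0.6238, 0.2192, 0.1083]
tool_rot: [-3.141, -0.0, 1.421]
force: [-0.5, -0.2, -4.5]
grip_width: 0.0589
```

Run:
```python
from h import *
st,f=wrist("pics/w17.png")
plan(.628,.2234,.0203,81.4,1,st)
```

```text
clk 36.15 pos [623.8 219.2 108.3] rpy [-180.    -0.    81.4] w 58.9 F [-0.5 -0.2 -4.5]
[0.48, 0.35, 8.8] turn z 0.04
```

View pics/w17.png

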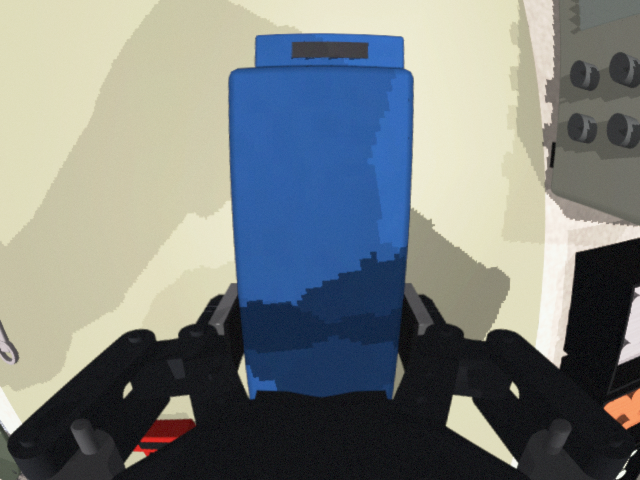

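Run:
```python
from h import *
st,f=wrist("pics/w17b.png")
a=st["tool_rot"][2]; ex=np.array([np.cos(a),np.sin(a)]); ey=np.array([np.sin(a),-np.cos(a)]); p=st["position"][:2]
d=wback(st,f,[[321,69]],st["position"][2]+.0257)-p; print("off",d@ex-.09,d@ey)
o=wback(st,f,[[256,36],[330,36],[404,37]],.028); print(o, o[1]-.127*ex, np.linalg.norm(o[2]-o[0]))
```

```text
off [-0.00165039] [0.00023487]
[[0.60506948 0.35235311]
 [0.64861944 0.34452899]
 [0.69300343 0.3391962 ]] [0.62972546 0.2189423 ] 0.08891279237504379
```

Call:
{"api": "servo_tool", "payload": {
  "rows": [
    [[0.2,0.2,2,0,0,0],[0.2,0.2,3,0,0,0],[0,0,2,0,0,0],[0,0,0.8,0,0,0],[0,0,0.4,0,0,0]]
  ]
}}

```text
clock: 36.88
position: [0.6291, 0.222, 0.0261]
tool_rot: [-3.142, -0.0, 1.42]
force: [0.5, -0.7, -3.9]
grip_width: 0.0587
```

Call:
{"api": "servo_tool", "payload": {
  "rows": [
    [[0,0,0.2,0,0,0],[0,0,0.1,0,0,0],[0,0,0,0,0,0]]
  ]
}}

```text
clock: 37.25
position: [0.6293, 0.2219, 0.0237]
tool_rot: [3.141, -0.0, 1.42]
force: [-1.3, -0.7, -3.5]
grip_width: 0.0587
```

Call:
{"api": "servo_tool", "payload": {
  "rows": [
    [[0,0,0.1,0,0,0],[0,0,0.1,0,0,0],[0,0,0.1,0,0,0],[0,0,0,0,0,0]]
  ]
}}

```text
clock: 37.75
position: [0.6291, 0.2219, 0.0205]
tool_rot: [3.142, 0.0, 1.42]
force: [-1.4, -1.2, 0.4]
grip_width: 0.0585
```

Call:
{"api": "servo_tool", "payload": {
  "rows": [
    [[0,0,0.04,0,0,0],[0,0,0,0,0,0]]
  ]
}}

```text
clock: 38.0
position: [0.6291, 0.2219, 0.0204]
tool_rot: [3.141, 0.0, 1.42]
force: [-4.1, -2.9, 7.5]
grip_width: 0.0587
```

Call:
{"api": "servo_tool", "payload": {
  "rows": [
    [[0,0,0,0,0,0],[0,0,0,0,0,0],[0,0,0,0,0,0],[0,0,0,0,0,0]]
  ],
  "grip": 1
}}

```text
clock: 38.5
position: [0.6291, 0.2219, 0.0199]
tool_rot: [-3.142, -0.0, 1.42]
force: [-0.5, -0.5, -0.7]
grip_width: 0.0854
```

Call:
{"api": "servo_tool", "payload": {
  "rows": [
    [[0,0,-2,0,0,0],[0,0,-4,0,0,0],[0,0,-5,0,0,0],[0,0,-5,0,0,0],[0,0,0,0,0,0]]
  ]
}}

```text
clock: 39.12
position: [0.6306, 0.2229, 0.1854]
tool_rot: [3.136, -0.003, 1.42]
force: [-0.1, 0.6, -0.9]
grip_width: 0.0854
```

Call:
{"api": "servo_tool", "payload": {
  "rows": [
    [[-3,-2,-2,0,0,0],[-5,-2,-2,0,0,0],[-5,-2,-2,0,0,0],[-2,0,0,0,0,0],[0,0,0,0,0,0]]
  ]
}}

```text
clock: 39.75
position: [0.5472, 0.0809, 0.2405]
tool_rot: [3.141, 0.001, 1.418]
force: [0.6, 0.2, -0.3]
grip_width: 0.0855
```

Run:
```python
from h import *
st,f=wrist("pics/w18.png"); print(st["clock"],st["position"])
g=top("pics/top1.png")
im=cv2.imread("pics/top1.png")[140:340,110:510]; cv2.imwrite("pics/top1c.png",cv2.resize(im,None,fx=2,fy=2,interpolation=cv2.INTER_CUBIC))
```

```text
39.75 [0.54716999 0.08085442 0.24049309]
```

View pics/w18.png

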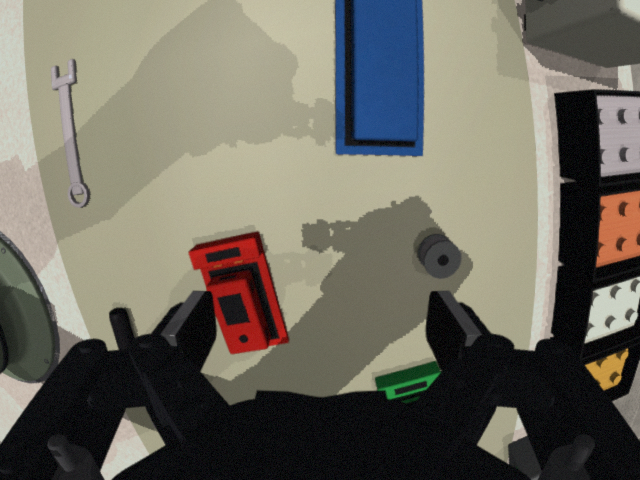

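View pics/top1c.png

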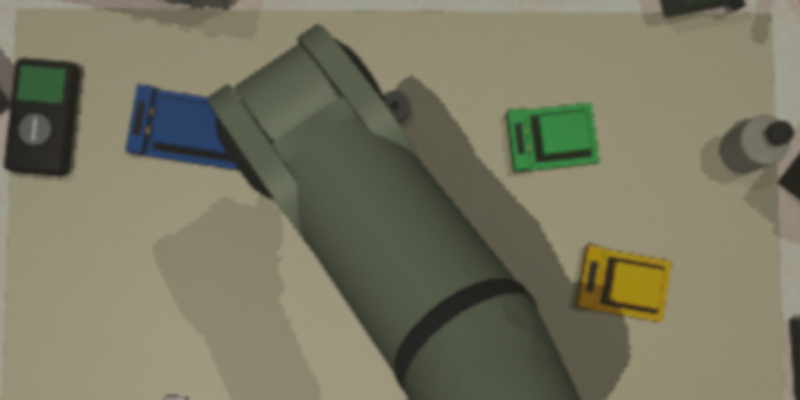

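Call:
{"api": "servo_tool", "payload": {
  "rows": [
    [[3,-3,0,0,0,0],[4,-3,0,0,0,0],[4,-3,0,0,0,0],[4,-3,0,0,0,0],[4,-2,0,0,0,0]]
  ]
}}

```text
clock: 40.48
position: [0.4357, 0.2941, 0.2399]
tool_rot: [-3.141, -0.0, 1.423]
force: [1.1, -1.3, 0.9]
grip_width: 0.0851
```

Call:
{"api": "servo_tool", "payload": {
  "rows": [
    [[3,0,0,0,0,0],[0,0,0,0,0,0],[0,0,0,0,0,0]]
  ]
}}

```text
clock: 40.85
position: [0.4414, 0.3214, 0.2396]
tool_rot: [-3.141, 0.0, 1.421]
force: [-0.5, -0.6, 0.2]
grip_width: 0.0853
```

Run:
```python
from h import *
g=top("pics/top2.png"); im=g["image"]
c=cv2.imread("pics/top2.png")[140:340,110:510]; cv2.imwrite("pics/top2c.png",cv2.resize(c,None,fx=2,fy=2,interpolation=cv2.INTER_CUBIC))
```

```text
(no output)
```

View pics/top2c.png

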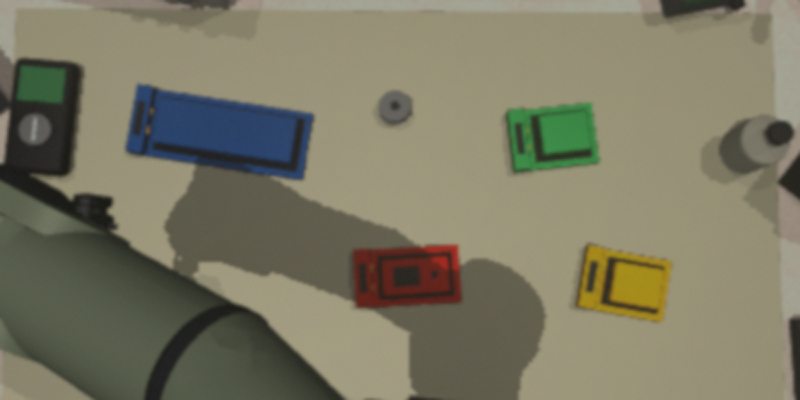

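Run:
```python
from h import *
g=top(); im=cv2.cvtColor(g["image"],cv2.COLOR_RGB2BGR)
D={"b":(.6282,.2234,81.4,.18,.06,.046),"g":(.6281,-.217,96.6,.064,.052,.042),"r":(.442,-.0237,93.7,.086,.046,.044),"y":(.4301,-.309,80,.064,.052,.042)}
out=[]
for n,(x,y,a,L,W,z) in D.items():
    a=np.radians(a);ex=np.array([np.cos(a),np.sin(a)]);ey=np.array([-ex[1],ex[0]])
    P=np.array([[*(np.array([x,y])+s*L/2*ex+t*W/2*ey),z] for s,t in((1,1),(1,-1),(-1,-1),(-1,1))])
    c=P@g["R"].T+g["t"]; uv=c@g["K"].T; uv=uv[:,:2]/uv[:,2:]
    m=uv.mean(0).astype(int); k=7; o=m-[55,32]
    cr=cv2.resize(im[o[1]:o[1]+64,o[0]:o[0]+110],None,fx=3.6,fy=3.6,interpolation=cv2.INTER_CUBIC)
    cv2.polylines(cr,[np.round((uv-o+.5)*3.6).astype(int)],True,(255,255,255),1); out.append(cr)
cv2.imwrite("pics/ov.png",np.vstack([np.hstack(out[:2]),np.hstack(out[2:])]))
```

```text
(no output)
```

View pics/ov.png

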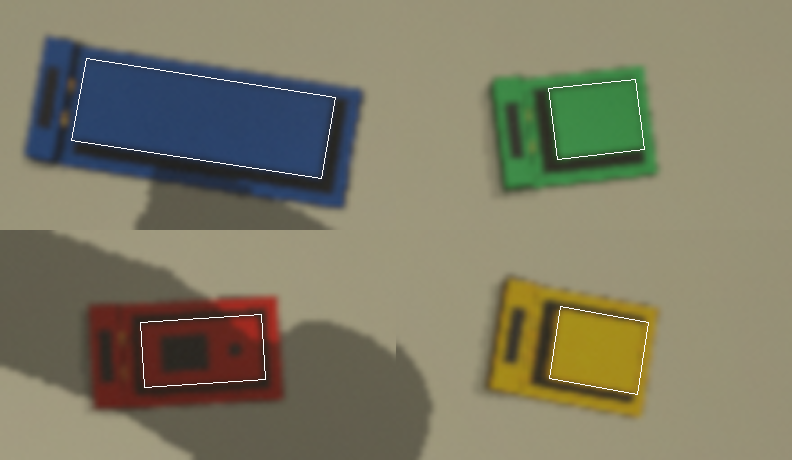

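The expected outlines, drawn in white for a centred module, match all four modules in the overlay to within a few millimetres. The gripper is clear of everything, so I am handing in.

Run:
```python
from h import *
s=bot.observe(); print(s["clock"],np.abs(s["qd"]).max()); print(bot.job_done())
```

```text
40.95 0.0078376130580432
the job is handed in; nothing more can be done
None
```

I took the stack apart from the top down (red, green, yellow, then blue). Each module was lowered until it touched its own dock, then released. I handed the job in at about 41 s; it gives no verdict.

**Last checks:**
- **Placement:** in the top-camera overlay, all four modules match the outline of a centred, aligned module to within a few millimetres. The limit is 14 mm.
- **Bystanders:** the multimeter and bottle look unmoved in the final top picture; I did not measure them.
- **Gripper:** it was open, raised and clear of everything at hand-in.

**Where readings disagreed or ran high:**
- **Blue dock:** the top and wrist cameras differed by about 4.5 mm on its position. I placed the blue module between the two estimates.
- **Red module:** it was pressed onto its pad with about 31 N for a moment at contact, before release.
- **Blue module's weight:** the wrist force showed 3.4–4.5 N while carrying it, less than the roughly 4.9 N its stated mass implies. It stayed level in the wrist pictures.

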